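# Pack the filter and target case after an imaging session

### The arm

A 6-joint arm with a two-finger parallel gripper is mounted at the origin on the work surface. World frame = base frame: x ahead of the robot, y to its left, z up, the work surface at z = 0. Lengths are in m, angles in rad, forces in N, time in s.
With the tool pointing down it reaches from about 0.4 to 0.825 m from the base axis. Payload 7 kg.
Tool frame: the origin (TCP) lies at the centre of the arm's flange, where the gripper is bolted on; the fingertips stand 178 mm ahead of it and the grasp point (between the pads) lies 159 mm ahead of it; z points along the fingers, y is the direction in which the jaws open and shut (so a half turn about z gives the same grasp; the last joint's range is limited). The gripper opens to 88 mm and grips with 3 to 60 N. Pads are 19 mm wide; open, the fingers measure 130 mm over their backs; the gripper's body (78 mm by 193 mm) begins 47 mm behind the grasp point.
Start: joints at [-0.899, 0.359, 0.012, 0, -1.224, -0.288], TCP at [0.253, -0.626, 0.405] pointing down, gripper open.
Joint ranges: [-3.07, 3.07], [-1.43, 2.12], [-1.02, 1.25], [-3.03, 1.67], [-3.05, -0], [-3.03, 3.03]. Speed limits (rad/s): [2.39, 2.39, 3.01, 3.14, 3.14, 3.14].

### API

Orientations are given as [roll, pitch, yaw] about the fixed x, y, z axes, in that order (R = Rz(yaw) Ry(pitch) Rx(roll)).
In Python, from station import arm gives the robot as it stands.
- The arm moves only by the shell command python3 -m handwheel 'ROWS' [OPENING] [FORCE]. ROWS is JSON, a list of rows, each a list of 4 numbers: the shift along the world's x, y, z in cm, then the turn about the world's z in rad. In form: [[dx, dy, dz, yaw], ...]. A call has 1 to 20 rows; each row shifts and turns the commanded pose from where the row before left it; what a row does not reach is not made up. A row lasts 1/10 s, in which the tool goes at most 50 mm and 8.59 degrees, less where a joint would pass 70% of its speed; a pose out of reach is approached as far as the arm can. A call is refused whole if a number of a shift passes 5 or a number of a turn 0.15, either way. A call with a gripper value outside its range is refused whole. OPENING is the closure, from 0 (fully open) to 1 (shut), set as the call begins (- or left out, the last holds). The fingers move at their own pace and stop on an object; FORCE is the grip in N (left out, the last holds). Time passes only in rows, so rows that do not move let the fingers close. It gives the time, the measured TCP pose, the force and the opening at its end, in the units of the state.
- arm.get_state(): the state, without advancing time (a new reading comes with each control period).
- arm.grab_frame(name): name is "scene" or "top" or "wrist"; returns a dict with "image" (400x640x3 uint8, red, green, blue), "depth" (400x640 float32, m along the optical axis (not along the pixel's ray), 0 where there is no reading), "vfov" (degrees; the focal length in pixels is half the picture's height over the tangent of half this angle, whatever the lens; pixels are square), "cx", "cy" (the principal point, pixels), "rvec" (rotation vector, rad) and "tvec" (3), from world to camera coordinates, as OpenCV has them. Camera axes: x right, y down, z forward; pixel columns grow to the right and rows downward; lengths in m; the calibration is good to about 2 mm. A picture is of the moment at which its call begins.
- arm.job_done(): hands the job in, once; it reports no verdict.
The state is a dict: "t": time; "q": joint angles; "qd": joint speeds; "joint_efforts": joint torques, N m; "eef_pos": TCP position; "ee_rot": TCP orientation; "force": force on the tool from outside, world axes, zero at the start; "moment": the same for the moment, N m; "width": finger opening in m.
Only numpy, scipy, OpenCV 4.12 (cv2) and the standard library are available. Lean on these libraries where they do the work, as an engineer would, in place of code of your own. Each camera call takes 0.05 s, during which the arm holds its last target.

### The job

Pack away the imaging kit: stand every filter canister upright in a foam well of the case, one to a well, then fit the divider tray fully down on its posts over them, and then lay every calibration target flat, patches up, in a pocket of the fitted tray. At any time, also take the scale bar from its rest and hang it by its eye on the peg of the accessory stand. Leave the other things on the bench where they are.

Things in the scene. Friction and masses are not known exactly. Their poses are not given: they have to be found in the camera images.
- case: black open case fixed to the bench, outside 150 (its x) x 194 (its y) x 60 mm tall, walls 5 mm thick; origin in the middle of its underside, on the bench. Four inside corner posts, tops 42 mm above the bench, carry the divider tray, which fits between the walls with 4 mm to spare on each side
- well0 (a point): one of four wells in the dark foam bed of the case, the one at +x +y: centre of its floor, 5 mm above the bench; axes as the case's. Wells: centres at x = +-32, y = +-38 mm from the case's middle, 42 mm square, 14 mm deep (foam top 19 mm above the bench)
- filter0_center (a point): filter canister 0 (may be absent): upright black round can with a silver band and a coloured spot on top, 36 mm across, 32 mm tall; the point is its centre, half-way up
- filter1_center (a point): filter canister 1 (may be absent): upright black round can with a silver band and a coloured spot on top, 36 mm across, 32 mm tall; the point is its centre, half-way up
- filter2_center (a point): filter canister 2 (may be absent): upright black round can with a silver band and a coloured spot on top, 36 mm across, 32 mm tall; the point is its centre, half-way up
- filter3_center (a point): filter canister 3 (may be absent): upright black round can with a silver band and a coloured spot on top, 36 mm across, 32 mm tall; the point is its centre, half-way up
- divider_handle (a point): handle of the loose divider tray: a black bar 70 mm long (its x), 12 mm wide (y), 14 mm tall (z up); the point is the bar's middle, 43 mm above the tray's underside, over the tray's middle; 24 mm of free height under the bar. Once the tray is seated on the case's posts the point stands 85 mm above the bench
- divider: the divider tray: 132 (x) x 176 (y) mm, pale base 6 mm thick (128 x 172 mm) with a blue frame on it, 14 mm tall in all, about 0.3 kg, same either way round; origin in the middle of its underside. Four pockets centred at x = +-33, y = +-52 mm from its middle, each 56 (x) by 38 mm (y), 8 mm deep, floor 6 mm above its underside
- target0_center (a point): calibration target 0 (may be absent): cream block 50 (its x) x 32 (its y) x 26 mm tall with six bright colour patches on its top (z up); the point is its centre, half-way up
- target1_center (a point): calibration target 1 (may be absent): cream block 50 (its x) x 32 (its y) x 26 mm tall with six grey patches on its top (z up); the point is its centre, half-way up
- target2_center (a point): calibration target 2 (may be absent): cream block 50 (its x) x 32 (its y) x 26 mm tall with six pastel patches on its top (z up); the point is its centre, half-way up
- scale_grip (a point): where to hold the scale bar: 20 mm below the top edge of the cream flat plate, 40 mm wide (its y), 6 mm thick (its x), 170 mm tall (z up), 0.09 kg, which starts upright in the slot of an aluminium rest (slot 10 by 48 mm; the rest's top is 36 mm above the bench, the plate's foot 6 mm above it)
- scale_eye (a point): centre of the round 20 mm eye through the scale bar along its x, 35 mm below scale_grip; same from both faces
- stand: accessory stand fixed to the bench: base 100 mm square, aluminium upright 22 x 30 mm, 208 mm tall, with one peg from its face; origin on the bench under the peg's root; the peg points along the stand's own -x
- peg_tip (a point): centre of the peg's free end, 204 mm above the bench; the steel peg is 8 mm thick, round, rises 12 degrees towards the tip; axes as the stand's
- peg_root (a point): where the peg's centre line meets the upright, 70 mm (level) from the tip, 189 mm above the bench
- cardcase: blue card case 60 x 45 x 16 mm; not part of the job; origin in the middle of its underside
- battery: black battery pack 46 x 30 x 20 mm with a blue patch, among the canisters and targets; not part of the job; origin in the middle of its underside
- lenscap: black lens cap, 46 mm across, 9 mm tall, among the canisters and targets; not part of the job; origin in the middle of its underside

How it is judged:
By the outcome, as a careful person would: the job done as asked, in the order asked, and still so for the second after the job is handed in, with the robot touching nothing.
Of filter0, filter1, filter2, filter3 only 3 to 4 are there at a start; the rules pass over those that are not, and their reading is None.
Of target0, target1, target2 only 2 to 3 are there at a start; the rules pass over those that are not, and their reading is None.
At some moment in a run one of filter0, filter1, filter2, filter3, target0, target1, target2 may be knocked a few centimetres aside while the robot is not near it.
It also fails if it takes over 208 s, if anything falls off the work surface, if the arm or the gripper's body presses on something with over 40 N, if the wrist force passes 120 N, or if a joint passes its speed limit or range.

## Working session

There is one attempt and no reset: what is moved stays moved. The work goes in short steps, Python scripts to look and compute and a shell command to move; the robot and the scene stay as the last step left them, time stands still between calls to the robot, and variables do not carry over. Pictures are saved under pics/ and viewed, and the job is handed in when it is done.

```bash
ls; mkdir -p pics; cat > h.py <<'E'
import numpy as np, cv2
from station import arm
def grab(n,tag=None):
    f=arm.grab_frame(n)
    if tag: cv2.imwrite(f'pics/{tag}.png',f['image'][:,:,::-1])
    return f
def cam(f):
    R=cv2.Rodrigues(np.array(f['rvec'],float))[0]; t=np.array(f['tvec'],float).ravel()
    F=200/np.tan(np.radians(f['vfov'])/2)
    return R,t,F
def plane(f,u,v,z):
    R,t,F=cam(f); d=R.T@np.array([(u-f['cx'])/F,(v-f['cy'])/F,1]); c=-R.T@t
    return c+d*(z-c[2])/d[2]
def dep(f,u,v):
    R,t,F=cam(f); z=f['depth'][int(round(v)),int(round(u))]
    return R.T@(np.array([(u-f['cx'])/F*z,(v-f['cy'])/F*z,z])-t)
def proj(f,p):
    R,t,F=cam(f); q=R@np.array(p)+t
    return q[0]/q[2]*F+f['cx'],q[1]/q[2]*F+f['cy']
def cloud(f):
    R,t,F=cam(f); z=f['depth']; v,u=np.mgrid[:z.shape[0],:z.shape[1]]
    P=np.stack([(u-f['cx'])/F*z,(v-f['cy'])/F*z,z],-1)-t
    P=P@R; P[z==0]=np.nan
    return P
E
python3 - <<'E'
from h import *
print(arm.get_state())
for n in ('top','scene','wrist'):
    f=grab(n,n+'0'); R,t,F=cam(f); print(n,F,f['cx'],f['cy'],-R.T@t, (f['depth']==0).mean())
E
```

```text
pics
{'t': 0.0, 'q': array([-8.98938139e-01,  3.59385968e-01,  1.10410986e-02, -3.49134001e-04,
       -1.22404650e+00, -2.88107406e-01]), 'qd': array([ 0.00098343,  0.00037162,  0.00094356,  0.00135172,  0.0009425 ,
       -0.00062456]), 'joint_efforts': array([ 3.03870647e-04, -5.82716775e+01,  2.93062162e+01,  6.99715465e+00,
        7.05628467e-03, -1.24163557e-04]), 'eef_pos': array([ 0.25265329, -0.6257257 ,  0.40371547]), 'ee_rot': array([ 3.13997009e+00, -1.38578822e-04, -2.75796067e+00]), 'force': array([-0.45719814,  0.27151818,  1.3714303 ]), 'moment': array([-0.0525475 ,  0.02773218,  0.01137114]), 'width': 0.08763542464836221}
top 481.527444780652 324.25715187916114 201.23736027937017 [0.44525144 0.01154436 1.17428131] 0.00395703125
scene 475.55870318414026 311.8511979414411 202.4417671036249 [1.07149005 0.59454007 1.22460986] 0.00391796875
wrist 303.3596988653003 322.7464240416404 199.40698385539355 [ 0.18572004 -0.65292708  0.382605  ] 0.00394921875
```

View pics/top0.png

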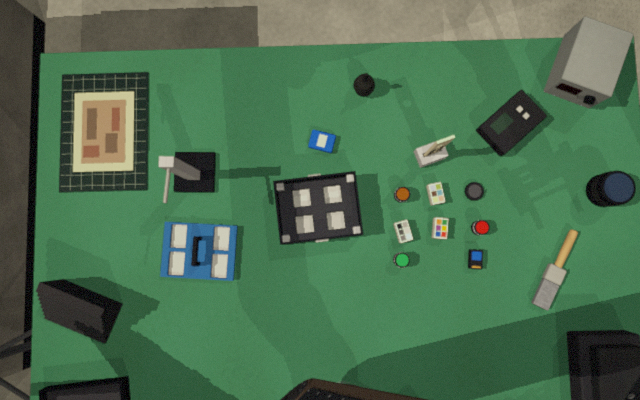

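View pics/scene0.png

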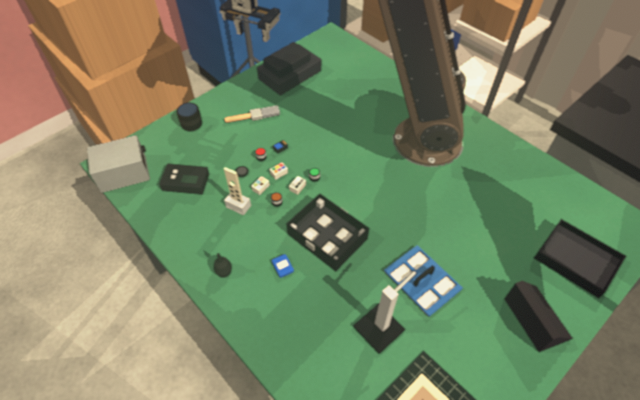

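View pics/wrist0.png

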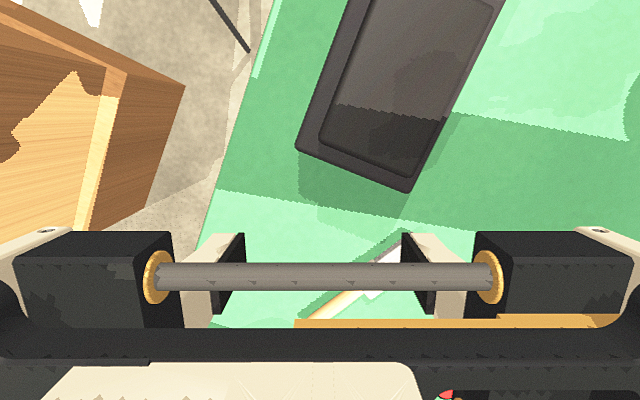

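```bash
cat > m.py <<'E'
from h import *
def blobs(f,z,mask,amin=20,zone=None):
    n,l,s,c=cv2.connectedComponentsWithStats(mask.astype(np.uint8))
    for i in range(1,n):
        if s[i,4]>=amin: yield i,l==i,s[i,4],c[i]
E
python3 - <<'E'
from m import *
f=grab('top'); g=grab('scene')
im=cv2.resize(f['image'][110:310,140:520],None,fx=2.1,fy=2.1,interpolation=cv2.INTER_CUBIC); cv2.imwrite('pics/topc.png',im[:,:,::-1])
im=cv2.resize(g['image'][130:360,200:470],None,fx=2.6,fy=2.6,interpolation=cv2.INTER_CUBIC); cv2.imwrite('pics/scc.png',im[:,:,::-1])
for nm,f in(('top',f),('scene',g)):
    P=cloud(f); Z=P[...,2]
    X,Y=P[...,0],P[...,1]
    m=(Z>.006)&(Z<.3)&(X>.3)&(X<.75)&(np.abs(Y)<.45)
    for i,mm,a,c in blobs(f,0,m,25):
        print(nm,a,c.round(1),'xy',np.nanmedian(X[mm]).round(3),np.nanmedian(Y[mm]).round(3),'ext x',np.nanmin(X[mm]).round(3),np.nanmax(X[mm]).round(3),'y',np.nanmin(Y[mm]).round(3),np.nanmax(Y[mm]).round(3),'z',np.nanpercentile(Z[mm],[50,95]).round(3))
E
```

```text
top 1449 [503.  130.9] xy 0.707 -0.398 ext x 0.651 0.75 y -0.45 -0.343 z [0.04  0.044]
top 452 [321.9 141.1] xy 0.697 0.034 ext x 0.67 0.726 y 0.001 0.066 z [0.016 0.02 ]
top 636 [432.8 151.5] xy 0.655 -0.222 ext x 0.629 0.684 y -0.267 -0.191 z [0.037 0.176]
top 1987 [189.6 171.9] xy 0.617 0.34 ext x 0.537 0.681 y 0.297 0.399 z [0.013 0.207]
top 4613 [317.8 207.7] xy 0.533 0.047 ext x 0.449 0.615 y -0.057 0.149 z [0.019 0.061]
top 314 [435.7 193.3] xy 0.562 -0.235 ext x 0.536 0.589 y -0.257 -0.218 z [0.025 0.029]
top 271 [474.2 191. ] xy 0.566 -0.332 ext x 0.544 0.589 y -0.354 -0.309 z [0.009 0.012]
top 200 [401.8 194.3] xy 0.561 -0.154 ext x 0.544 0.578 y -0.172 -0.137 z [0.032 0.036]
top 322 [440.1 228.2] xy 0.478 -0.243 ext x 0.45 0.505 y -0.263 -0.226 z [0.026 0.029]
top 301 [403.2 231.2] xy 0.473 -0.154 ext x 0.447 0.499 y -0.175 -0.135 z [0.026 0.029]
top 225 [480.4 227.4] xy 0.478 -0.336 ext x 0.46 0.495 y -0.357 -0.32 z [0.031 0.035]
top 3157 [198.7 250.8] xy 0.438 0.333 ext x 0.366 0.509 y 0.245 0.431 z [0.013 0.044]
top 270 [475.6 259.2] xy 0.403 -0.324 ext x 0.379 0.425 y 
[... 479 characters left out ...]
695 [235.6 190.4] xy 0.663 -0.224 ext x 0.547 0.692 y -0.353 -0.186 z [0.037 0.168]
scene 124 [313.9 173.9] xy 0.411 -0.141 ext x 0.389 0.427 y -0.165 -0.127 z [0.028 0.034]
scene 176 [259.6 184.8] xy 0.567 -0.23 ext x 0.536 0.592 y -0.253 -0.214 z [0.023 0.029]
scene 169 [296.7 184.5] xy 0.48 -0.15 ext x 0.45 0.504 y -0.175 -0.13 z [0.023 0.028]
scene 130 [275.9 198.8] xy 0.567 -0.149 ext x 0.546 0.582 y -0.172 -0.133 z [0.029 0.034]
scene 3104 [327.  230.3] xy 0.53 0.046 ext x 0.422 0.618 y -0.058 0.153 z [0.021 0.059]
scene 3705 [403.2 298.8] xy 0.502 0.352 ext x 0.366 0.684 y 0.245 0.43 z [0.012 0.199]
scene 304 [281.9 265.2] xy 0.702 0.039 ext x 0.673 0.729 y 0.003 0.071 z [0.014 0.018]
```

View pics/topc.png

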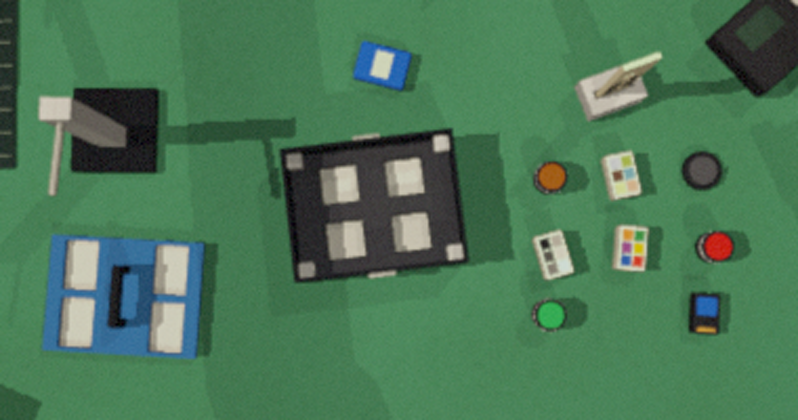

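View pics/scc.png

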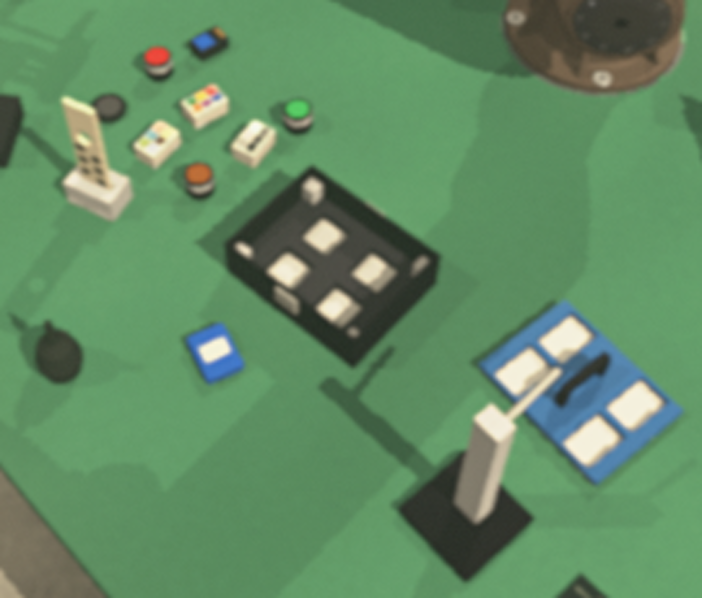

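```bash
cat >> m.py <<'E'
def tri(a,ua,b,ub):
    Pm=[]
    for f in (a,b):
        R,t,F=cam(f); K=np.array([[F,0,f['cx']],[0,F,f['cy']],[0,0,1]]); Pm.append(K@np.c_[R,t])
    X=cv2.triangulatePoints(Pm[0],Pm[1],np.array(ua,float).reshape(2,1),np.array(ub,float).reshape(2,1)); return (X[:3]/X[3]).ravel()
def hsv(f): return cv2.cvtColor(f['image'],cv2.COLOR_RGB2HSV)
def spots(f,xr=(0.3,0.75),yr=(-.45,-.05)):
    """coloured canister spots by hue: dict name->(u,v,area)"""
    H=hsv(f); out={}
    P=np.nan_to_num(cloud(f),nan=-9); reg=(P[...,0]>xr[0])&(P[...,0]<xr[1])&(P[...,1]>yr[0])&(P[...,1]<yr[1])&(P[...,2]>.02)&(P[...,2]<.06)
    h,s,v=H[...,0],H[...,1],H[...,2]
    for n,m in (('red',((h<4)|(h>174))&(s>170)),('orange',(h>5)&(h<16)&(s>170)),('green',(h>50)&(h<80)&(s>170))):
        b=max(blobs(f,0,m&reg,15),key=lambda q:q[2],default=None)
        if b: out[n]=(*b[3],b[2])
    return out
E
python3 - <<'E'
from m import *
a=grab('top'); b=grab('scene')
sa,sb=spots(a),spots(b)
for k in sa: print(k,sa[k],sb.get(k), k in sb and tri(a,sa[k][:2],b,sb[k][:2]).round(4), plane(a,*sa[k][:2],.032).round(4), k in sb and plane(b,*sb[k][:2],.032).round(4))
f=grab('wrist'); R,t,F=cam(f); print('axis',R[2],'down-im',R[1])
# stand
P=cloud(a); Z=P[...,2]
m=(Z>.15)&(P[...,1]>.2)&(P[...,1]<.45); m=np.nan_to_num(m).astype(bool)
v,u=np.nonzero(m); q=P[m]; 
o=np.argsort(v)
for i in o[::6]: print(u[i],v[i],q[i].round(3))
E
```

```text
red (np.float64(481.705035971223), np.float64(226.9640287769784), np.int32(139)) (np.float64(260.0), np.float64(151.36111111111111), np.int32(36)) [ 0.4781 -0.3394  0.0274] [ 0.4784 -0.3385  0.032 ] [ 0.48   -0.3352  0.032 ]
orange (np.float64(402.45652173913044), np.float64(193.27173913043478), np.int32(92)) (np.float64(275.94594594594594), np.float64(196.43243243243242), np.int32(37)) [ 0.5624 -0.155   0.0294] [ 0.5628 -0.1554  0.032 ] [ 0.5629 -0.1525  0.032 ]
green (np.float64(401.89), np.float64(259.78), np.int32(100)) None False [ 0.4058 -0.1482  0.032 ] False
axis [ 0.25198198  0.10162963 -0.96238064] down-im [0.89304151 0.35868303 0.27170454]
159 157 [0.631 0.363 0.211]
165 157 [0.632 0.352 0.207]
171 157 [0.632 0.34  0.205]
161 158 [0.629 0.359 0.211]
167 158 [0.629 0.347 0.208]
173 158 [0.629 0.336 0.207]
161 159 [0.627 0.36  0.207]
167 159 [0.627 0.347 0.209]
173 159 [0.627 0.335 0.208]
159 160 [0.625 0.363 0.209]
165 160 [0.625 0.351 0.21 ]
171 160 [0.625 0.339 0.208]
177 160 [0.629 0.335 0.183]
161 161 [0.623 0.359 0.211]
167 161 [0.623 0.347 0.21 ]
173 161 [0.622 0.335 
[... 930 characters left out ...]

181 170 [0.612 0.335 0.157]
171 171 [0.611 0.359 0.15 ]
177 171 [0.611 0.346 0.15 ]
167 172 [0.603 0.353 0.192]
169 173 [0.6   0.348 0.194]
167 175 [0.596 0.352 0.193]
168 176 [0.594 0.349 0.197]
166 178 [0.59  0.354 0.194]
168 179 [0.587 0.349 0.198]
166 181 [0.583 0.353 0.198]
168 182 [0.581 0.348 0.2  ]
165 184 [0.577 0.355 0.197]
166 185 [0.574 0.352 0.201]
168 186 [0.573 0.348 0.199]
166 188 [0.568 0.351 0.203]
168 189 [0.566 0.348 0.2  ]
166 191 [0.562 0.351 0.201]
167 192 [0.56  0.349 0.202]
168 193 [0.558 0.348 0.199]
165 195 [0.554 0.352 0.204]
167 196 [0.552 0.349 0.203]
165 198 [0.547 0.352 0.205]
167 199 [0.546 0.349 0.201]
164 201 [0.541 0.353 0.207]
166 202 [0.539 0.35  0.205]
```

```bash
python3 - <<'E'
from m import *
a=grab('top'); b=grab('scene')
for f in (a,b):
    P=cloud(f); X,Y,Z=P[...,0],P[...,1],P[...,2]
    r=(X>.6)&(X<.72)&(Y>-.29)&(Y<-.17)
    m=r&(Z>.031)&(Z<.041)
    q=P[m][:,:2].astype(np.float32)*1000; rc=cv2.minAreaRect(q); print('rest',rc, cv2.boxPoints(rc).round(0).tolist())
    m=r&(Z>.06)&(Z<.19); q=P[m]; print(len(q)); 
    c=q.mean(0); w,V=np.linalg.eigh(np.cov((q[:,:2]-c[:2]).T)); print('bar',c.round(4),w,V[:,1], 'zmax',q[:,2].max())
    hi=q[q[:,2]>.14]; print('top part',hi.mean(0).round(4),hi.min(0).round(3),hi.max(0).round(3))
s=arm.get_state(); print(s['eef_pos'],s['ee_rot'])
E
```

```text
rest ((659.5910034179688, -228.59129333496094), (41.81769561767578, 67.87863159179688), 18.25650978088379) [[629.0, -203.0], [650.0, -267.0], [690.0, -254.0], [669.0, -190.0]]
196
bar [ 0.6572 -0.226   0.1358] [3.31332451e-06 1.69240262e-04] [-0.29831477  0.95446755] zmax 0.18097094508769312
top part [ 0.6582 -0.2271  0.168 ] [ 0.65  -0.248  0.141] [ 0.668 -0.208  0.181]
rest ((661.5146484375, -225.85372924804688), (44.34271240234375, 67.07220458984375), 17.42050552368164) [[630.0, -200.0], [650.0, -264.0], [693.0, -251.0], [673.0, -187.0]]
283
bar [ 0.6625 -0.2249  0.123 ] [4.64713438e-06 1.60323680e-04] [-0.34398847  0.93897387] zmax 0.1772292985857375
top part [ 0.6622 -0.225   0.1603] [ 0.651 -0.247  0.14 ] [ 0.67  -0.207  0.177]
[ 0.25272791 -0.62588027  0.40463853] [ 3.14158424e+00  3.72624710e-05 -2.75779724e+00]
```

```bash
python3 -m handwheel '[[2,2,0.2,0.1],[2.7,2.6,0.2,0.1],[2.7,2.7,0.2,0.1],[2.7,2.7,0.2,0.1],[2.7,2.7,0.2,0.1],[2.7,2.7,0.2,0.1],[2.7,2.7,0.2,0.1],[2.7,2.7,0.2,0.1],[2.7,2.7,0.2,0.1],[2.7,2.7,0.2,0.1],[2.7,2.7,0.2,0.1],[2.7,2.7,0.2,0.1],[2.7,2.7,0,0.1],[2.7,2.7,0,0.1],[2.7,2.7,0,0.1],[1,0,0,0],[0,0,0,0]]'
python3 - <<'E'
from h import *
grab('wrist','w1'); s=arm.get_state(); print(s['t'],s['eef_pos'],s['ee_rot'])
E
```

```text
t: 2.2
eef_pos: [0.6619, -0.228, 0.4278]
ee_rot: [3.141, 0.0, -1.257]
force: [-0.2, -1.4, -0.5]
width: 0.0877
2.25 [ 0.66097795 -0.22879074  0.42803353] [ 3.14067306e+00  3.47193430e-04 -1.25821871e+00]
```

View pics/w1.png

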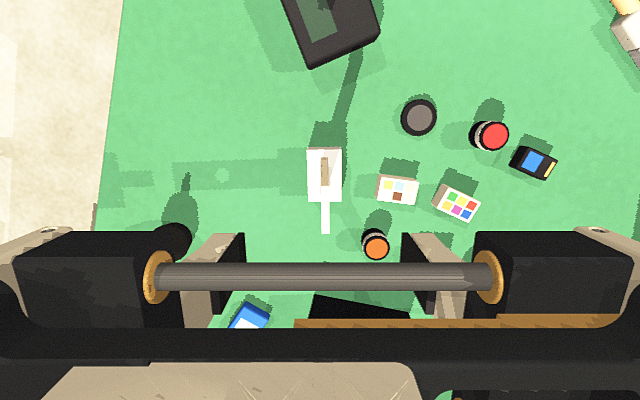

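```bash
python3 - <<'E'
from m import *
f=grab('wrist'); P=cloud(f); X,Y,Z=P[...,0],P[...,1],P[...,2]
m=np.zeros(Z.shape,bool); m[140:240,290:360]=True
b=m&(Z>.05)&(Z<.2); q=P[b]; print(len(q),q.min(0),q.max(0))
hi=m&(Z>.165)&(Z<.19); v,u=np.nonzero(hi); print('top px',u.min(),u.max(),v.min(),v.max())
for r in range(195,238,6):
    uu=u[v==r]; 
    if len(uu): print(r,uu.min(),uu.max(),plane(f,(uu.min()+uu.max())/2,r,.176).round(4))
g=hsv(f)
c=m&(Z>.031)&(Z<.041); rc=cv2.minAreaRect(P[c][:,:2].astype(np.float32)*1000); print(rc)
q=P[hi][:,:2]; print(q.mean(0)); w,V=np.linalg.eigh(np.cov(q.T)); print(w,V[:,1],np.arctan2(V[1,1],V[0,1])-np.pi/2)
print(arm.get_state()['eef_pos'])
E
```

```text
496 [ 0.6520156  -0.24706433  0.05564162] [ 0.67030307 -0.20726647  0.1764046 ]
top px 319 327 184 233
195 320 326 [ 0.6652 -0.2397  0.176 ]
201 320 326 [ 0.6637 -0.235   0.176 ]
207 320 326 [ 0.6622 -0.2303  0.176 ]
213 320 326 [ 0.6606 -0.2255  0.176 ]
219 320 326 [ 0.6591 -0.2206  0.176 ]
225 320 327 [ 0.6571 -0.2159  0.176 ]
231 320 327 [ 0.6555 -0.2109  0.176 ]
((661.555908203125, -226.9114990234375), (41.451499938964844, 66.09064483642578), 18.60450553894043)
[ 0.66157083 -0.22835899]
[2.92436058e-06 1.50395909e-04] [-0.3234376  0.9462495] 0.32936010597250864
[ 0.66038559 -0.22926642  0.42831111]
```

```bash
python3 -m handwheel '[[0.1,0.2,-3,0],[0,0,-4,0],[0,0,-3.3,0],[0,0,-1,0],[0,0,0,0]]' 0 20
python3 -m handwheel '[[0,0,0,0],[0,0,0,0],[0,0,0,0],[0,0,0,0],[0,0,0,0],[0,0,0,0],[0,0,0,0],[0,0,0,0]]' 1 25
```

```text
t: 2.8
eef_pos: [0.6608, -0.2278, 0.3147]
ee_rot: [3.139, 0.001, -1.259]
force: [-0.5, -0.8, 1.5]
width: 0.0878
t: 3.6
eef_pos: [0.6617, -0.2269, 0.3156]
ee_rot: [3.141, 0.0, -1.258]
force: [-0.2, 0.3, 0.3]
width: 0.0292
```

```bash
python3 -m handwheel '[[0,0,0,0],[0,0,0,0],[0,0,0,0],[0,0,0,0],[0,0,0,0]]' 1 25
python3 -m handwheel '[[0,0,1,0],[0,0,2,0],[0,0,4,0],[0,0,4,0],[0,0,1,0],[0,0,0,0],[0,0,0,0]]'
python3 - <<'E'
from h import *
grab('wrist','w2');grab('scene','s2')
E
```

```text
t: 4.1
eef_pos: [0.6617, -0.2269, 0.3156]
ee_rot: [3.141, 0.0, -1.258]
force: [-0.4, 0.5, -0.0]
width: 0.0057
t: 4.8
eef_pos: [0.6614, -0.2267, 0.4348]
ee_rot: [3.141, 0.001, -1.258]
force: [0.1, -0.5, -1.3]
width: 0.006
```

View pics/w2.png

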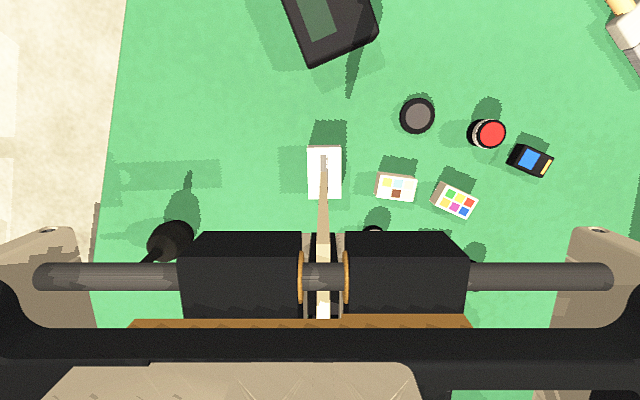

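View pics/s2.png

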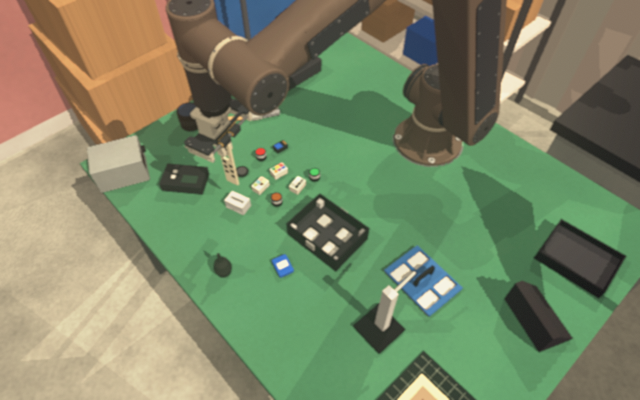

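```bash
python3 -m handwheel '[[-0.6,2,0,0],[-1,3,0,0],[-1.2,4,0,-0.03],[-1.2,4,0,-0.03],[-1.2,4,0,-0.03],[-1.2,4,0,-0.03],[-1.2,4,0,-0.03],[-1.2,4,0,-0.03],[-1.2,4,0,-0.03],[-1.2,4,0,-0.03],[-1.2,4,0,-0.03],[-1.2,4,0,-0.03],[-1.2,4,0,-0.043],[-1.2,4,0,0],[-1,3,0,0],[-0.3,1.8,0,0],[0,0,0,0],[0,0,0,0]]'
python3 - <<'E'
from h import *
f=grab('wrist','w3');g=grab('scene','s3')
im=cv2.resize(g['image'][190:350,300:500],None,fx=3,fy=3,interpolation=cv2.INTER_CUBIC); cv2.imwrite('pics/s3c.png',im[:,:,::-1])
print(arm.get_state()['eef_pos'])
E
```

```text
t: 6.7
eef_pos: [0.4884, 0.3511, 0.4349]
ee_rot: [3.141, -0.001, -1.6]
force: [1.2, 0.1, -0.5]
width: 0.0057
[0.48885715 0.35027444 0.43538122]
```

View pics/w3.png

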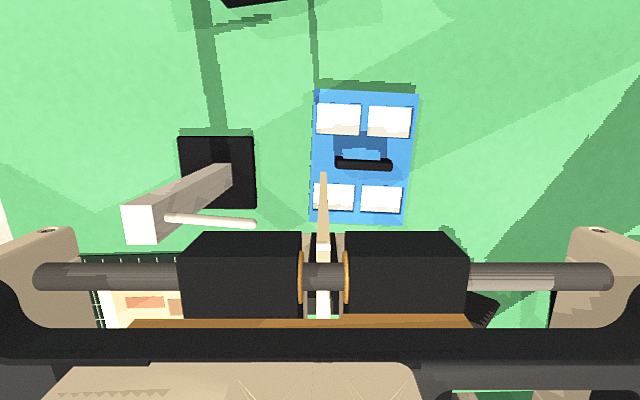

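View pics/s3c.png

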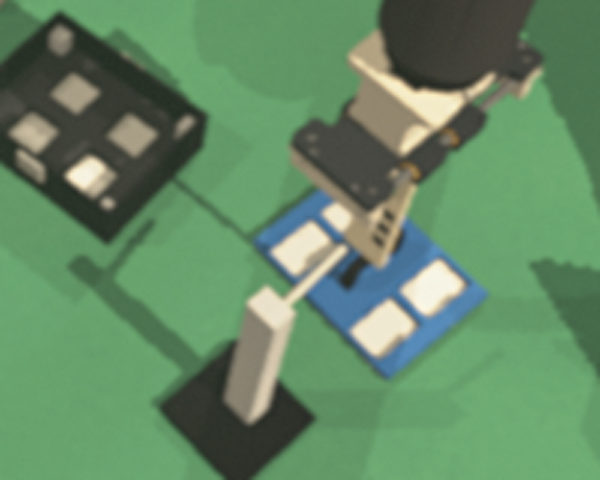

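```bash
python3 - <<'E'
from m import *
f=grab('wrist'); P=cloud(f); X,Y,Z=P[...,0],P[...,1],P[...,2]
m=np.zeros(Z.shape,bool); m[195:235,150:275]=True; m&=(Z>.17)&(Z<.22)
for u in range(160,262,6):
    vv=np.nonzero(m[:,u])[0]
    if len(vv):
        v=(vv.min()+vv.max())/2; z=.204
        q=P[vv,u]; print(u,vv.min(),vv.max(),np.nanmean(q,0).round(4), np.nanmax(q[:,2]).round(4))
print(arm.get_state()['eef_pos'])
a=grab('top'); P=cloud(a);X,Y,Z=P[...,0],P[...,1],P[...,2]
m=(X>.53)&(X<.6)&(Y>.33)&(Y<.37)&(Z>.18)&(Z<.215)
q=P[m]; print(len(q),np.polyfit(q[:,0],q[:,1],1),q[:,1].mean(),q[:,0].min())
for v in range(174,203,4):
    uu=np.nonzero(m[v])[0]; print(v,uu, a['image'][v,160:172].mean(-1).round(0))
E
```

```text
160 195 234 [0.6132 0.3465 0.1957] 0.2022
166 195 234 [0.6125 0.3489 0.1889] 0.1934
172 195 233 [0.6109 0.3506 0.1829] 0.1938
178 210 228 [0.6061 0.3556 0.1846] 0.1938
184 214 223 [0.5964 0.351  0.194 ] 0.1955
190 214 224 [0.5914 0.3512 0.195 ] 0.1965
196 215 224 [0.5864 0.3514 0.196 ] 0.1981
202 215 225 [0.5816 0.3518 0.1966] 0.1988
208 216 225 [0.5764 0.3517 0.1983] 0.1998
214 216 226 [0.5716 0.3519 0.1993] 0.201
220 217 226 [0.5666 0.352  0.2006] 0.2021
226 217 227 [0.562  0.3524 0.2011] 0.2027
232 218 227 [0.5571 0.3524 0.2027] 0.2039
238 218 228 [0.5526 0.3527 0.2031] 0.205
244 219 228 [0.5477 0.3527 0.2047] 0.206
250 220 229 [0.5432 0.3533 0.2055] 0.2078
256 221 227 [0.5391 0.3537 0.2039] 0.2051
[0.48896327 0.3501693  0.43552754]
118 [-0.042205    0.37432967] 0.3503642670307684 0.537381305729908
174 [167 168 169 170] [ 61.  94.  97.  96.  96. 106. 141. 175. 155. 112.  92.  97.]
178 [167 168 169] [ 45.  89.  91.  89.  89.  96. 121. 148. 135. 101.  92.  99.]
182 [166 167 168 169] [ 75.  98.  99.  97. 108. 141. 170. 155. 110.  91. 100. 101.]
186 [165 166 167 168] [ 73.  99. 100. 104. 125. 167. 164. 139. 105.  98.  98. 102.]
190 [165 166 167 168] [ 80. 102. 100. 107. 138. 173. 161. 115.  87. 103. 101. 100.]
194 [164 165 166 167] [ 83.  97.  96. 124. 160. 164. 142. 101.  94.  97.  92.  93.]
198 [164 165 166 167] [ 90.  97. 105. 139. 172. 159. 116.  93.  91.  92.  93.  95.]
202 [164 165 166] [ 83.  82.  95. 127. 149. 128.  98.  89.  88.  93.  93.  91.]
```

```bash
python3 -m handwheel '[[0,0.5,-1,0],[0,0,-1.7,0],[0,0,-1,0],[0,0,0,0],[0,0,0,0]]'
python3 - <<'E'
from h import *
g=grab('scene');f=grab('wrist','w4')
im=cv2.resize(g['image'][210:310,370:470],None,fx=6,fy=6,interpolation=cv2.INTER_CUBIC); cv2.imwrite('pics/s4c.png',im[:,:,::-1])
s=arm.get_state(); print(s['eef_pos'],s['ee_rot'])
e=s['eef_pos']-[0,0,.1946]; print('eye proj',proj(g,e),'tip proj',proj(g,[.539,.3535,.204]))
E
```

```text
t: 7.4
eef_pos: [0.4889, 0.3561, 0.3986]
ee_rot: [3.142, -0.001, -1.601]
force: [-0.0, 0.8, -0.4]
width: 0.0058
[0.48896678 0.35624013 0.39935051] [-3.14078260e+00  6.54082938e-04 -1.60079133e+00]
eye proj (np.float64(428.2559292447085), np.float64(259.49652472392705)) tip proj (np.float64(413.88836319472193), np.float64(271.42841158366434))
```

View pics/s4c.png

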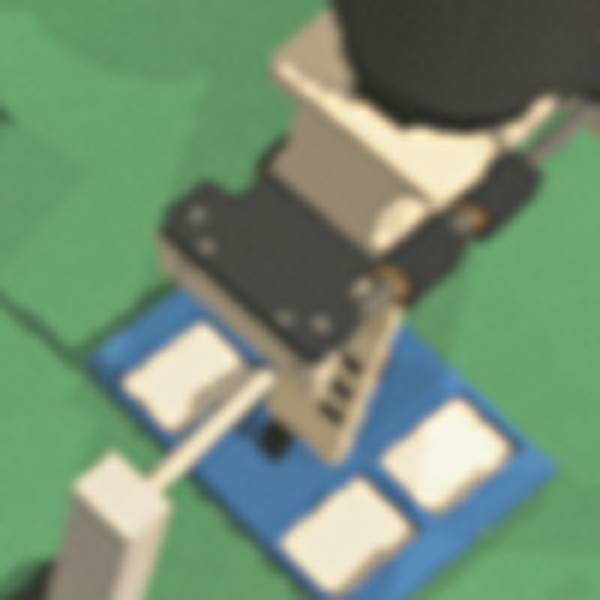

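View pics/w4.png

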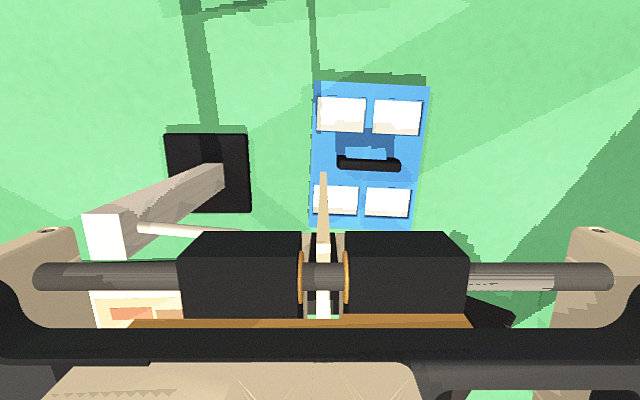

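```bash
python3 -m handwheel '[[1,0,0,0],[1,-0.05,0,0],[1,-0.05,0,0],[1,-0.05,0,0],[0,0,0,0],[0,0,0,0]]'
python3 - <<'E'
from h import *
g=grab('scene');f=grab('wrist','w5')
im=cv2.resize(g['image'][220:320,350:450],None,fx=6,fy=6,interpolation=cv2.INTER_CUBIC); cv2.imwrite('pics/s5c.png',im[:,:,::-1])
s=arm.get_state(); print(s['eef_pos'],s['force'])
E
```

```text
t: 8.1
eef_pos: [0.5291, 0.3544, 0.3982]
ee_rot: [3.141, -0.0, -1.602]
force: [0.2, 0.4, -1.0]
width: 0.006
[0.52863625 0.35453072 0.39849943] [ 0.09525134 -0.77737073 -1.6556572 ]
```

View pics/s5c.png

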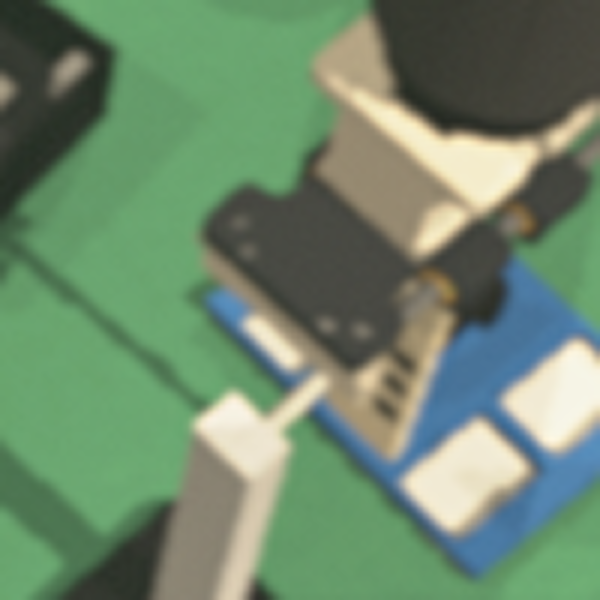

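View pics/w5.png

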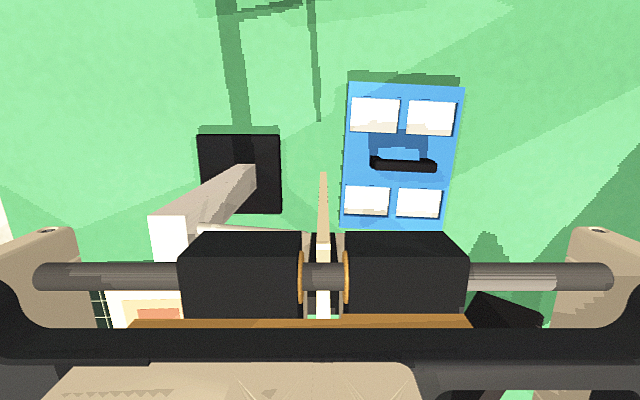

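```bash
python3 -m handwheel '[[0.5,-0.02,0,0],[0.5,-0.02,0,0],[0.5,-0.02,-0.1,0],[0.5,-0.02,-0.1,0],[0,0,0,0]]'
python3 -m handwheel '[[0.5,-0.02,-0.1,0],[0.5,-0.02,-0.1,0],[0.5,-0.02,-0.1,0],[0.5,-0.02,-0.1,0],[0.5,-0.02,-0.1,0],[0,0,0,0]]'
python3 - <<'E'
from h import *
g=grab('scene');f=grab('wrist','w6')
im=cv2.resize(g['image'][220:320,350:450],None,fx=6,fy=6,interpolation=cv2.INTER_CUBIC); cv2.imwrite('pics/s6c.png',im[:,:,::-1])
s=arm.get_state(); print(s['eef_pos'],s['force'])
E
```

```text
t: 8.7
eef_pos: [0.5494, 0.3537, 0.3962]
ee_rot: [3.141, -0.0, -1.601]
force: [-0.4, -0.4, -0.7]
width: 0.0059
t: 9.3
eef_pos: [0.5743, 0.3527, 0.3912]
ee_rot: [3.141, -0.0, -1.601]
force: [-0.6, -0.4, -0.4]
width: 0.006
[0.57384892 0.35273453 0.39145986] [ 0.22193886 -0.07861734 -0.77738017]
```

View pics/s6c.png

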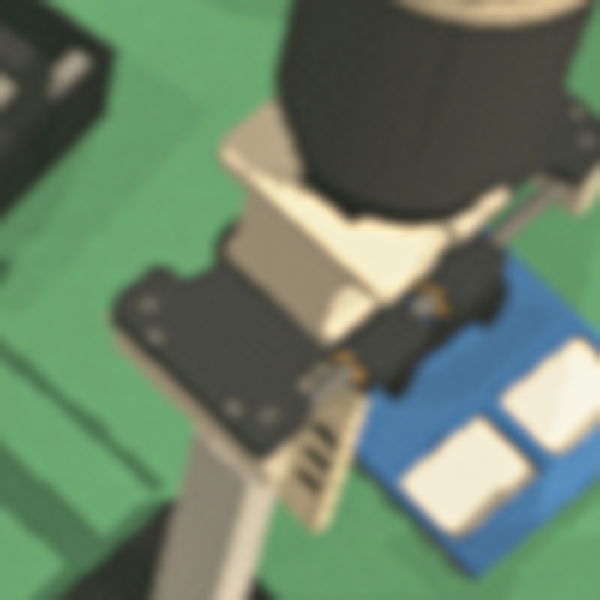

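```bash
python3 -m handwheel '[[0,0,-0.2,0],[0,0,-0.2,0],[0,0,0,0],[0,0,0,0]]'
python3 -m handwheel '[[0,0,0,0],[0,0,0,0],[0,0,0,0],[0,0,0,0]]' 0.85
python3 - <<'E'
from h import *
f=grab('wrist','w7'); s=arm.get_state(); print(s['eef_pos'],s['force'],s['width'])
E
```

```text
t: 9.8
eef_pos: [0.5736, 0.3528, 0.3877]
ee_rot: [3.142, -0.0, -1.601]
force: [-0.2, 1.2, -0.4]
width: 0.0056
t: 10.2
eef_pos: [0.5737, 0.3528, 0.3878]
ee_rot: [-3.141, 0.0, -1.601]
force: [-0.4, -0.8, 0.0]
width: 0.013
[0.57374093 0.35282623 0.38778603] [ 0.25315347  1.36356042 -0.05225176] 0.012931916683185109
```

View pics/w7.png

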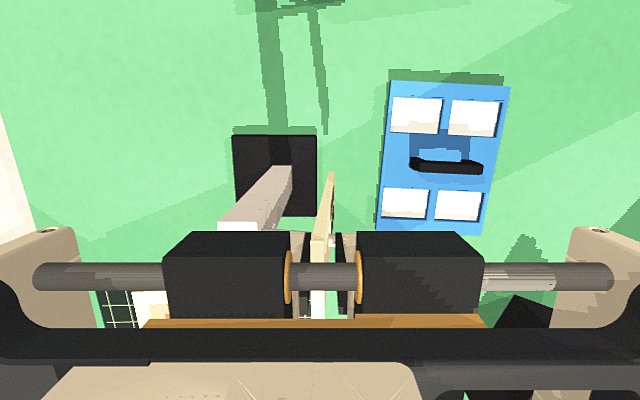

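```bash
python3 -m handwheel '[[0,0,0,0],[0,0,0.2,0],[0,0,0.3,0],[0,0,1,0],[0,0,2,0],[0,0,3,0],[0,-2,1,0],[0,-4,0,0],[0,-4,0,0],[0,-4,0,0],[0,-2,0,0],[0,0,0,0]]' 0.7
python3 - <<'E'
from m import *
g=grab('scene');a=grab('top','t8')
im=cv2.resize(g['image'][210:360,340:490],None,fx=4,fy=4,interpolation=cv2.INTER_CUBIC); cv2.imwrite('pics/s8c.png',im[:,:,::-1])
s=arm.get_state(); print(s['eef_pos'],s['width'])
E
```

```text
t: 11.45
eef_pos: [0.5735, 0.19, 0.4638]
ee_rot: [-3.141, 0.001, -1.603]
force: [-0.0, 0.3, 0.7]
width: 0.0261
[0.57376338 0.19228216 0.46323301] 0.026059380252797193
```

View pics/s8c.png

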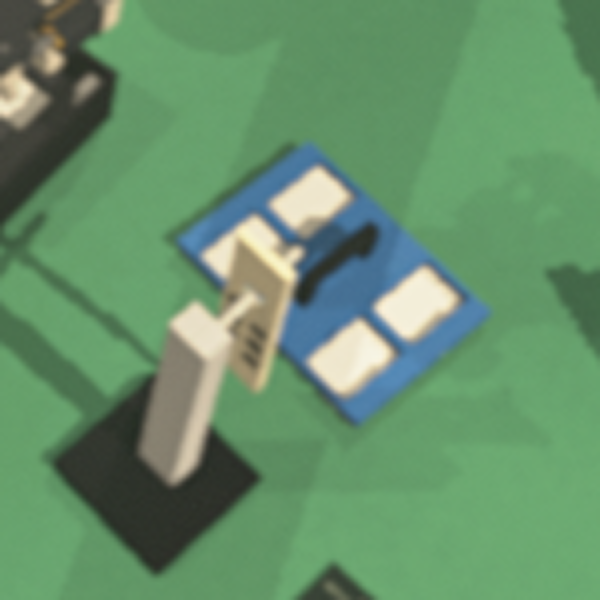

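```bash
python3 -m handwheel '[[-1,-2,0,0],[-1,-4,0,0],[-1,-4,0,0],[-1,-3,0,0],[0,-1.2,0,0],[0,0,0,0],[0,0,0,0]]' 0.5
python3 - <<'E'
from h import *
grab('wrist','w9'); print(arm.get_state()['eef_pos'])
E
```

```text
t: 12.25
eef_pos: [0.5342, 0.0517, 0.4626]
ee_rot: [-3.142, 0.0, -1.601]
force: [-0.4, 0.2, 0.6]
width: 0.0441
[0.53424854 0.05188842 0.46246922]
```

View pics/w9.png

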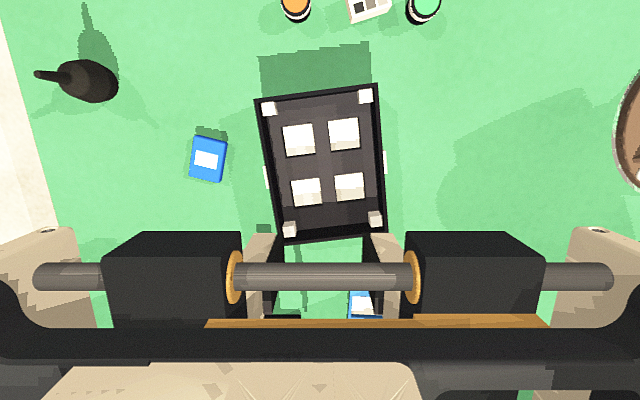

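```bash
cat >> m.py <<'E'
def fitcase(f,verbose=0):
    P=np.nan_to_num(cloud(f),nan=-9); X,Y,Z=P[...,0],P[...,1],P[...,2]
    H=hsv(f)
    reg=(X>.42)&(X<.64)&(Y>-.08)&(Y<.17)
    white=reg&(H[...,2]>120)&(H[...,1]<70)
    pts=[]
    for i,mm,a,c in blobs(f,0,white,12):
        z=np.median(Z[mm]); 
        p=plane(f,*c,z); pts.append((p,a,c,z))
        if verbose: print(a,c.round(1),p.round(4),z.round(4))
    rim=reg&(Z>.054)&(Z<.066); q=P[rim][:,:2].astype(np.float32)*1000
    rc=cv2.minAreaRect(q); print('rim',rc)
    return pts
E
python3 - <<'E'
from m import *
for n in ('wrist','top'):
    print(n); fitcase(grab(n),1)
E
```

```text
wrist
215 [364.7  95.4] [ 0.4798 -0.0415  0.0408] 0.0408
210 [268.7 108.4] [ 0.6011 -0.0298  0.0406] 0.0406
907 [343.5 133.4] [0.5045 0.0065 0.0043] 0.0043
908 [298.8 139. ] [0.5681 0.0123 0.0043] 0.0043
91 [384.8 161.8] [0.4555 0.0405 0.0545] 0.0545
82 [265.2 176.4] [0.61   0.0547 0.0549] 0.0549
754 [349.1 186.2] [0.4973 0.0831 0.0044] 0.0044
755 [306.4 191.3] [0.5608 0.089  0.0043] 0.0043
209 [374.7 218.6] [0.4647 0.1222 0.0403] 0.0403
207 [288.9 228.7] [0.5856 0.1336 0.04  ] 0.04
5699 [ 45.4 276.3] [0.6142 0.0214 0.3632] 0.3632
5062 [598.  277.4] [0.4536 0.0277 0.3617] 0.3617
690 [258.  247.3] [0.5666 0.0407 0.3049] 0.3049
723 [387.1 247.5] [0.5036 0.0427 0.3052] 0.3052
205 [ 79.3 271.5] [0.6022 0.0191 0.3653] 0.3653
2635 [316.8 277.7] [0.536  0.0226 0.3662] 0.3662
12 [ 51.7 273.3] [0.6092 0.019  0.3662] 0.3662
377 [254.3 303.9] [0.561  0.0471 0.3419] 0.3419
393 [391.3 303.4] [0.5096 0.0478 0.3428] 0.3428
13190 [239.  381.4] [0.5501 0.0263 0.3961] 0.3961
504 [560.9 394.5] [0.4554 0.0727 0.3605] 0.3605
rim ((533.3031005859375, 48.15485763549805), (158.01023864746094, 194.31617736816406), 5.391353607177734)
top
246 [330.6 195.2] [0.5027 0.0135 0.6147] 0.6147
62 [349.5 177.7] [ 0.602  -0.0303  0.0411] 0.0411
14 [306.6 184.6] [0.502  0.0355 0.7238] 0.7238
14 [278.2 187.4] [0.5001 0.0623 0.7242] 0.7242
237 [337.3 220.4] [0.5032 0.0009 0.0056] 0.0056
394 [180.3 239.3] [0.4537 0.1603 0.7077] 0.7077
98 [305.8 228.1] [0.4864 0.0776 0.0054] 0.0054
58 [356.1 229.6] [ 0.479  -0.0425  0.0415] 0.0415
rim ((531.9730224609375, 46.370086669921875), (150.5150604248047, 194.7086639404297), 5.638954162597656)
```

```bash
python3 -m handwheel '[[0.2,-1.5,-0.5,-0.13],[0.3,-2,-0.5,-0.13],[0.3,-2,-0.5,-0.13],[0.3,-2,-0.5,-0.13],[0.3,-2,-0.5,-0.13],[0.3,-2,-0.5,-0.13],[0.3,-2,-0.5,-0.13],[0.3,-2,-0.5,-0.13],[0.3,-2,-0.5,-0.13],[0.2,-2,-0.5,-0.13],[0,-1.1,-0.5,-0.13],[0,0,-0.5,-0.016],[0,0,0,0]]' 0.35
python3 - <<'E'
from m import *
f=grab('wrist','w10'); s=arm.get_state();print(s['eef_pos'],s['ee_rot'])
for k,(u,v,a) in spots(f).items(): print(k,u,v,a,plane(f,u,v,.032).round(4),dep(f,u,v).round(4))
f=grab('top')
for k,(u,v,a) in spots(f).items(): print(k,u,v,a,plane(f,u,v,.032).round(4),dep(f,u,v).round(4))
E
```

```text
t: 13.7
eef_pos: [0.5619, -0.1547, 0.4015]
ee_rot: [3.141, -0.002, -3.045]
force: [-0.3, 0.9, -0.3]
width: 0.057
[ 0.56195942 -0.15448897  0.4021464 ] [ 3.14146747e+00 -1.00014281e-03 -3.04358110e+00]
red 172.125 84.2 40 [ 0.4742 -0.326   0.032 ] [ 0.4742 -0.3268  0.0302]
orange 330.8787878787879 174.6060606060606 33 [ 0.5564 -0.1455  0.032 ] [ 0.5566 -0.1455  0.0313]
red 481.63235294117646 226.97794117647058 136 [ 0.4784 -0.3384  0.032 ] [ 0.4784 -0.3385  0.0315]
green 402.04347826086956 259.7826086956522 69 [ 0.4058 -0.1486  0.032 ] [ 0.4058 -0.1488  0.0306]
```

View pics/w10.png

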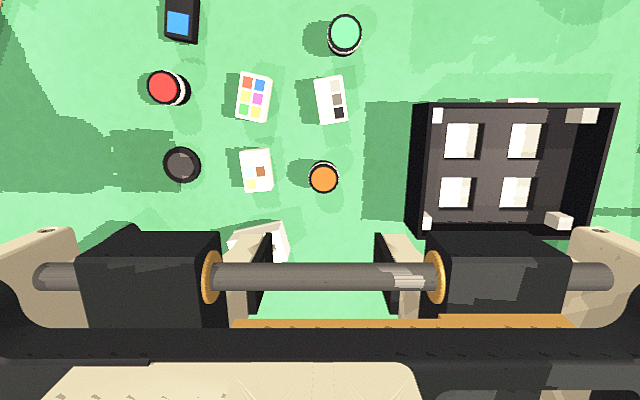

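```bash
cat >> m.py <<'E'
def wspots(f):
    H=hsv(f); h,s,v=[H[...,i].astype(int) for i in range(3)]
    Z=np.nan_to_num(cloud(f)[...,2],nan=-9); reg=(Z>.026)&(Z<.045)
    out=[]
    m=reg&(s>60)&(v>90)
    for i,mm,a,c in blobs(f,0,m,60):
        u0,u1=np.nonzero(mm.any(0))[0][[0,-1]]; v0,v1=np.nonzero(mm.any(1))[0][[0,-1]]
        e=((u0+u1)/2,(v0+v1)/2)
        out.append((int(np.median(h[mm])),a,c.round(1),plane(f,*c,.032).round(4),np.median(Z[mm]).round(4)))
    return out
E
python3 - <<'E'
from m import *
f=grab('wrist')
for o in wspots(f): print(*o)
E
```

```text
69 740 [344.9  31.6] [ 0.4064 -0.1464  0.032 ] 0.0311
2 653 [162.7  86.1] [ 0.478  -0.3366  0.032 ] 0.0311
16 503 [323.3 177.9] [ 0.562  -0.1538  0.032 ] 0.0311
```

```bash
python3 -m handwheel '[[0,0.07,-3,0],[0,0,-4.5,0],[0,0,-4.5,0],[0,0,-4.5,0],[0,0,-3,0],[0,0,-1.3,0],[0,0,0,0],[0,0,0,0]]' 0.35 20
python3 -m handwheel '[[0,0,0,0],[0,0,0,0],[0,0,0,0],[0,0,0,0],[0,0,0,0]]' 1 20
```

```text
t: 14.65
eef_pos: [0.5627, -0.1543, 0.1961]
ee_rot: [-3.141, 0.002, -3.045]
force: [0.1, 0.6, -0.0]
width: 0.0572
t: 15.15
eef_pos: [0.562, -0.1545, 0.1957]
ee_rot: [-3.141, 0.001, -3.047]
force: [-1.4, 1.8, 7.0]
width: 0.035
```

```bash
python3 -m handwheel '[[0,0,0.5,0],[0,0,2,0],[0,0,4,0],[0,0.5,3,0],[0.1,3,0.4,0],[0.1,4,0,0],[0.1,4,0,0],[0.1,3,0,0],[0.2,2.05,0,0],[0,0,0,0],[0,0,0,0],[0,0,0,0]]'
python3 - <<'E'
from m import *
f=grab('wrist','w11'); s=arm.get_state();print(s['eef_pos'],s['ee_rot'],s['width'])
E
```

```text
t: 16.35
eef_pos: [0.5675, 0.0104, 0.2936]
ee_rot: [-3.142, -0.0, -3.047]
force: [0.1, -1.1, -0.7]
width: 0.0356
[0.56757069 0.01025283 0.29366341] [-3.14154758e+00 -2.47092363e-04 -3.04769274e+00] 0.035088906924915314
```

View pics/w11.png

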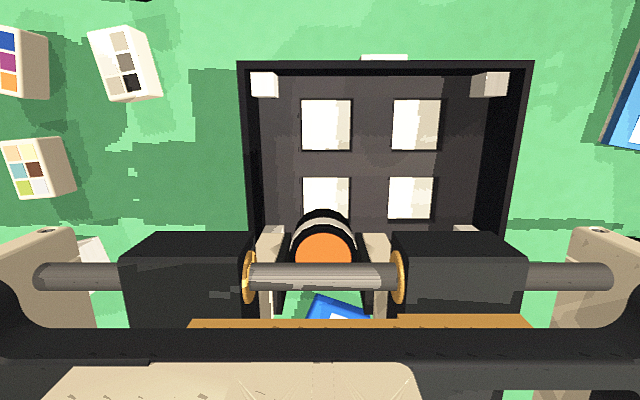

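```bash
python3 -m handwheel '[[0.07,0.08,-2,0],[0,0,-3,0],[0,0,-2.5,0],[0,0,-1,0],[0,0,-0.5,0],[0,0,-0.2,0],[0,0,0,0],[0,0,0,0]]'
python3 -m handwheel '[[0,0,0,0],[0,0,0,0],[0,0,0,0]]' 0.5
```

```text
t: 17.2
eef_pos: [0.5688, 0.0119, 0.2027]
ee_rot: [3.141, 0.002, -3.047]
force: [-0.2, 1.1, -1.4]
width: 0.0355
t: 17.5
eef_pos: [0.5685, 0.0119, 0.202]
ee_rot: [3.141, 0.001, -3.047]
force: [-0.4, -0.4, 1.2]
width: 0.0435
```

```bash
python3 -m handwheel '[[0,0,1,0],[0,0,3,0],[0,0,4,0],[-1,-1,3,0],[-2.5,-2.5,1,0],[-3,-3,1,0],[-3,-3,1,0],[-3,-3,1,0],[-2.5,-2.5,0,0],[-1.25,-1,0,0],[0,0,0,0],[0,0,0,0],[0,0,0,0]]' 0.5
python3 -m handwheel '[[0,0,0,0]]' 0.35
python3 - <<'E'
from m import *
f=grab('wrist','w12'); s=arm.get_state();print(s['eef_pos'],s['ee_rot'],s['width'])
for o in wspots(f): print(*o)
f=grab('top','t12')
for k,(u,v,a) in spots(f,yr=(-.45,.15)).items(): print(k,u,v,a,plane(f,u,v,.032).round(4),dep(f,u,v).round(4))
E
```

```text
t: 18.8
eef_pos: [0.4068, -0.1477, 0.3518]
ee_rot: [-3.142, 0.0, -3.046]
force: [0.2, -0.4, 0.3]
width: 0.0439
t: 18.9
eef_pos: [0.4067, -0.1476, 0.3515]
ee_rot: [-3.142, -0.0, -3.046]
force: [-0.8, 0.4, -0.9]
width: 0.0475
[ 0.40659545 -0.14765791  0.35142478] [-3.14156766e+00 -6.70926591e-04 -3.04585759e+00] 0.05054672622863681
66 663 [323.6 187.4] [ 0.4059 -0.1469  0.032 ] 0.0311
2 166 [134.9 228.8] [ 0.4689 -0.34    0.032 ] 0.0311
red 481.6592592592593 227.01481481481483 135 [ 0.4783 -0.3384  0.032 ] [ 0.4783 -0.3385  0.0317]
orange 332.61538461538464 192.16923076923078 65 [0.5696 0.0106 0.032 ] [0.5689 0.0106 0.0381]
```

View pics/w12.png

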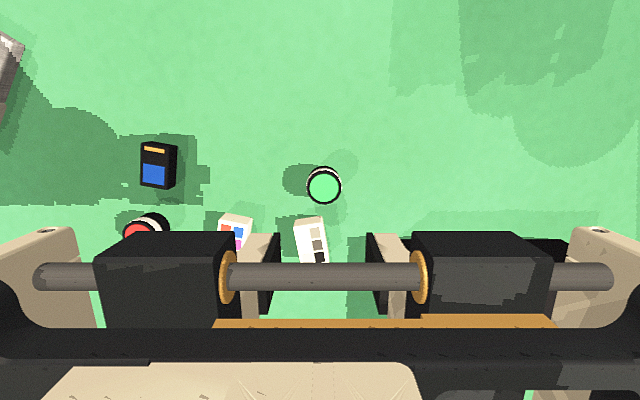

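View pics/t12.png

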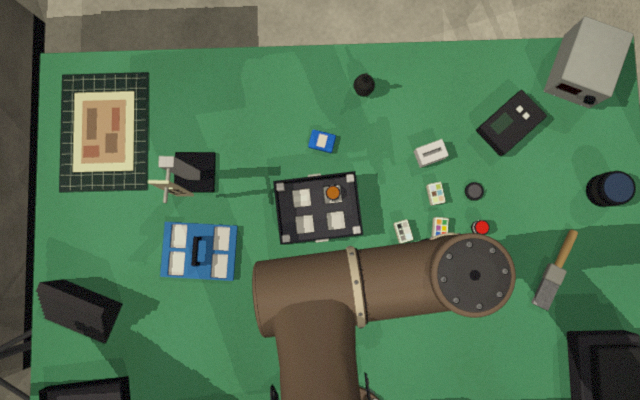

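```bash
python3 -m handwheel '[[-0.07,0.07,-2,0],[0,0,-4,0],[0,0,-4.5,0],[0,0,-3.5,0],[0,0,-1.7,0],[0,0,0,0],[0,0,0,0]]' 0.35 20
python3 -m handwheel '[[0,0,0,0],[0,0,0,0],[0,0,0,0],[0,0,0,0],[0,0,0,0]]' 1 20
python3 -m handwheel '[[0,0,0.5,0],[0,0,2,0],[0,0,4,0],[0.5,0.5,3,0],[1.5,2,0.4,0],[2.5,3.5,0,0],[2.5,4,0,0],[2,3.5,0,0],[0.85,1.74,0,0],[0,0,0,0],[0,0,0,0],[0,0,0,0]]'

```

```text
t: 19.7
eef_pos: [0.4057, -0.1473, 0.1948]
ee_rot: [-3.141, -0.001, -3.046]
force: [-0.2, -1.1, 0.1]
width: 0.0568
t: 20.2
eef_pos: [0.4055, -0.1474, 0.1954]
ee_rot: [-3.142, 0.002, -3.047]
force: [-1.2, 2.1, 7.5]
width: 0.0354
t: 21.4
eef_pos: [0.503, 0.0041, 0.2936]
ee_rot: [-3.142, -0.001, -3.047]
force: [0.3, 0.1, -0.7]
width: 0.0353
```

```bash
python3 -m handwheel '[[0.14,0.11,-2,0],[0,0,-3,0],[0,0,-2.5,0],[0,0,-1,0],[0,0,-0.5,0],[0,0,-0.2,0],[0,0,0,0],[0,0,0,0]]'
python3 -m handwheel '[[0,0,0,0],[0,0,0,0],[0,0,0,0]]' 0.5
python3 -m handwheel '[[0,0,1,0],[0,0,3,0],[0,0,4,0],[0,-2,3,0],[-0.2,-4,1,0],[-0.4,-4.5,1,0],[-0.4,-4.5,1,0],[-0.4,-4.5,1,0],[-0.4,-4.5,0,0],[-0.4,-4.5,0,0],[-0.4,-4,0,0],[0,-1.8,0,0],[0,0,0,0],[0,0,0,0],[0,0,0,0]]' 0.5
python3 -m handwheel '[[0,0,0,0]]' 0.35
python3 - <<'E'
from m import *
f=grab('wrist','w13'); s=arm.get_state();print(s['eef_pos'],s['ee_rot'],s['width'])
for o in wspots(f): print(*o)
f=grab('top','t13')
for k,(u,v,a) in spots(f,yr=(-.45,.15)).items(): print(k,u,v,a,plane(f,u,v,.032).round(4),dep(f,u,v).round(4))
E
```

```text
t: 22.2
eef_pos: [0.5055, 0.0061, 0.2026]
ee_rot: [3.141, 0.002, -3.047]
force: [-0.9, 0.3, -0.5]
width: 0.0354
t: 22.5
eef_pos: [0.5052, 0.0061, 0.202]
ee_rot: [3.141, 0.001, -3.047]
force: [-0.2, -0.3, 0.2]
width: 0.0431
t: 24.0
eef_pos: [0.4791, -0.3363, 0.352]
ee_rot: [3.142, 0.0, -3.046]
force: [0.6, 0.8, 0.7]
width: 0.044
t: 24.1
eef_pos: [0.4793, -0.3361, 0.3521]
ee_rot: [-3.141, 0.0, -3.046]
force: [0.7, 0.0, 0.6]
width: 0.0475
[ 0.47932414 -0.33608102  0.35203719] [-3.14147009e+00  4.09740428e-04 -3.04541067e+00] 0.0508629115806609
1 673 [321.7 186.5] [ 0.4781 -0.3373  0.032 ] 0.0311
orange 332.463768115942 192.04347826086956 69 [0.5699 0.0109 0.032 ] [0.5691 0.0109 0.0398]
green 335.46534653465346 218.40594059405942 101 [0.5068 0.0053 0.032 ] [0.5063 0.0054 0.0417]
```

View pics/w13.png

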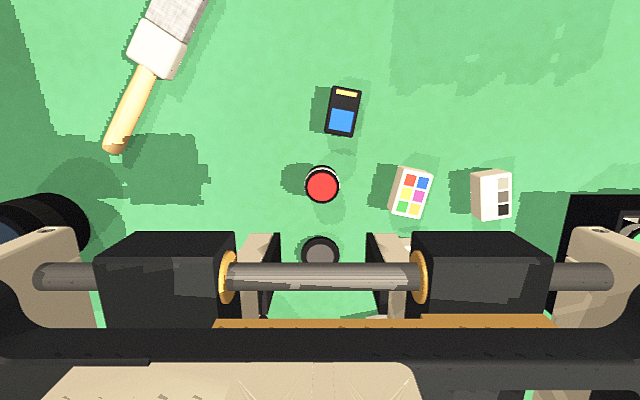

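```bash
python3 -m handwheel '[[-0.12,-0.12,-2,0],[0,0,-4,0],[0,0,-4.5,0],[0,0,-3.5,0],[0,0,-1.7,0],[0,0,0,0],[0,0,0,0]]' 0.35 20
python3 -m handwheel '[[0,0,0,0],[0,0,0,0],[0,0,0,0],[0,0,0,0],[0,0,0,0]]' 1 20
python3 -m handwheel '[[0,0,0.5,0],[0,0,2,0],[0,0,4,0],[0,0.5,3,0],[0.5,3,0.4,0],[1,4,0,0],[1,4.5,0,0],[1,4.5,0,0],[1,4.5,0,0],[1,4.5,0,0],[1,4.5,0,0],[1,4.5,0,0],[0.5,4,0,0],[0.2,2.9,0,0],[0,1,0,0],[0,0,0,0],[0,0,0,0]]'
python3 - <<'E'
from m import *
f=grab('wrist','w14'); s=arm.get_state();print(s['eef_pos'],s['ee_rot'],s['width'])
P=cloud(f)
for o in wspots(f): print(*o)
f=grab('top'); 
for k,(u,v,a) in spots(f,yr=(-.45,.15)).items(): 
  P=cloud(f)[int(v)-2:int(v)+3,int(u)-2:int(u)+3,2]; print(k,P.round(3).tolist())
E
```

```text
t: 24.9
eef_pos: [0.4785, -0.338, 0.1952]
ee_rot: [-3.141, -0.0, -3.046]
force: [0.9, -0.0, -0.5]
width: 0.057
t: 25.4
eef_pos: [0.4782, -0.3382, 0.1957]
ee_rot: [-3.141, 0.001, -3.047]
force: [-1.1, 2.1, 6.4]
width: 0.0353
t: 27.1
eef_pos: [0.5596, 0.0853, 0.2936]
ee_rot: [-3.141, -0.001, -3.047]
force: [0.0, -0.3, -0.8]
width: 0.0351
[0.55967385 0.08490077 0.2936498 ] [-3.14141818e+00 -4.29941004e-04 -3.04745252e+00] 0.03532271587160118
68 1226 [226.1 129.3] [0.506  0.0052 0.032 ] 0.0362
16 982 [232.5 208.8] [0.5702 0.0109 0.032 ] 0.0361
green [[0.038, 0.036, 0.038, 0.032, 0.036], [0.043, 0.037, 0.036, 0.038, 0.036], [0.037, 0.038, 0.037, 0.036, 0.04], [0.042, 0.038, 0.039, 0.041, 0.037], [0.039, 0.038, 0.039, 0.04, 0.035]]
```

View pics/w14.png

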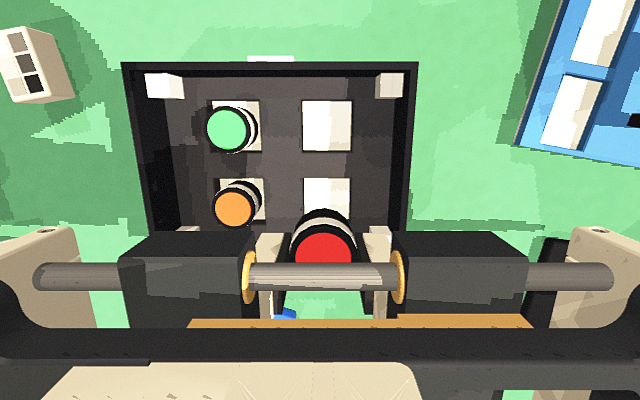

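```bash
python3 -m handwheel '[[0.09,0.12,-2,0],[0,0,-3,0],[0,0,-2.5,0],[0,0,-1,0],[0,0,-0.5,0],[0,0,-0.2,0],[0,0,0,0],[0,0,0,0]]'
python3 -m handwheel '[[0,0,0,0],[0,0,0,0],[0,0,0,0]]' 0.5
python3 -m handwheel '[[0,0,1,0],[0,0,3,0],[0,0,4,0],[0,2,3,0],[-0.5,4,2,0],[-1.2,4.5,1,0],[-1.5,4.5,0,0],[-1.5,4.5,0,0],[-2,3,0,0],[-2,2,0,0],[-2,0,0,0],[-1.5,0,0,0],[0,0,0,0],[0,0,0,0],[0,0,0,0]]' 0.5
python3 -m handwheel '[[0,0,0,0]]' 0.35
python3 - <<'E'
from m import *
f=grab('wrist','w15'); s=arm.get_state();print(s['eef_pos'],s['ee_rot'],s['width'])
f=grab('top','t15')
E
```

```text
t: 28.0
eef_pos: [0.5612, 0.0871, 0.2026]
ee_rot: [3.141, 0.001, -3.047]
force: [-0.4, 0.5, -0.3]
width: 0.0355
t: 28.3
eef_pos: [0.5609, 0.0871, 0.202]
ee_rot: [3.141, 0.001, -3.047]
force: [0.0, -0.2, -0.1]
width: 0.0434
t: 29.8
eef_pos: [0.4394, 0.3317, 0.342]
ee_rot: [3.141, 0.001, -3.047]
force: [-0.3, -0.0, 0.3]
width: 0.0434
t: 29.9
eef_pos: [0.4395, 0.3317, 0.3417]
ee_rot: [-3.142, 0.0, -3.048]
force: [-0.2, 0.6, 0.8]
width: 0.0475
[0.4394039  0.33173283 0.34157885] [-3.14139803e+00 -5.31941027e-05 -3.04776967e+00] 0.05081927611180151
```

View pics/w15.png

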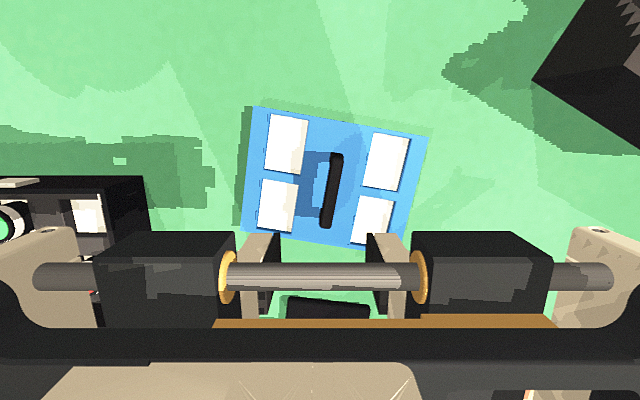

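View pics/t15.png

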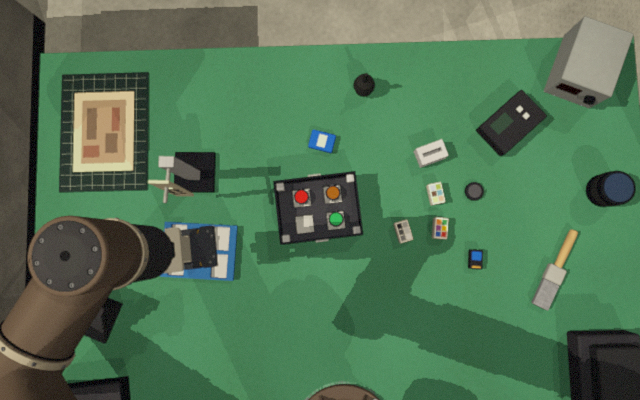

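```bash
python3 - <<'E'
from m import *
def tray(f,n):
    P=np.nan_to_num(cloud(f),nan=-9); X,Y,Z=P[...,0],P[...,1],P[...,2]; H=hsv(f).astype(int)
    reg=(X>.33)&(X<.54)&(Y>.22)&(Y<.45)
    h=reg&(Z>.044)&(Z<.056); q=P[h]; rc=cv2.minAreaRect(q[:,:2].astype(np.float32)*1000); print(n,'handle',len(q),q.mean(0).round(4),rc,np.percentile(q[:,2],[50,95]))
    b=reg&(H[...,0]>95)&(H[...,0]<120)&(H[...,1]>90)&(Z>.008)&(Z<.02)
    q=P[b]; rc=cv2.minAreaRect(q[:,:2].astype(np.float32)*1000); print('frame',len(q),rc,np.median(q[:,2]))
    w=reg&(H[...,1]<60)&(H[...,2]>150)&(Z<.02)
    for i,mm,a,c in blobs(f,0,w,100): print('pocket',a,plane(f,*c,.006).round(4),np.median(Z[mm]).round(4))
tray(grab('wrist'),'wrist'); tray(grab('scene'),'scene')
E
```

```text
wrist handle 925 [0.4366 0.3388 0.0482] ((438.3756103515625, 338.8870849609375), (12.05222225189209, 69.93185424804688), 85.20999908447266) [0.04838648 0.04973854]
frame 11920 ((438.8555908203125, 339.0074768066406), (176.18829345703125, 132.67056274414062), 85.34982299804688) 0.012730265786686314
pocket 2050 [0.4004 0.29   0.006 ] 0.0048
pocket 1920 [0.4088 0.394  0.006 ] 0.0048
pocket 1703 [0.4666 0.2846 0.006 ] 0.0048
pocket 1407 [0.4725 0.3874 0.006 ] 0.0048
scene handle 93 [0.4394 0.3393 0.0481] ((439.63885498046875, 339.0133361816406), (13.526337623596191, 71.02715301513672), 86.58287048339844) [0.04804712 0.05186015]
frame 1138 ((439.0697021484375, 338.4225158691406), (177.5722198486328, 135.42730712890625), 85.65699768066406) 0.012589177625761935
pocket 212 [0.4    0.2879 0.006 ] 0.0045
pocket 113 [0.4642 0.2769 0.006 ] 0.0057
pocket 253 [0.4091 0.3928 0.006 ] 0.0049
pocket 256 [0.4743 0.3869 0.006 ] 0.0046
```

```bash
python3 -m handwheel '[[-0.05,0.4,-1,-0.1],[0,0.3,-3,-0.075],[0,0,-4,0],[0,0,-4,0],[0,0,-2,0],[0,0,0,0],[0,0,0,0]]' 0.35 40
python3 - <<'E'
from m import *
s=arm.get_state();print(s['eef_pos'],s['ee_rot'],s['width'])
grab('wrist','w16')
E
python3 -m handwheel '[[0,0,0,0],[0,0,0,0],[0,0,0,0],[0,0,0,0],[0,0,0,0],[0,0,0,0],[0,0,0,0]]' 1 40
```

```text
t: 30.8
eef_pos: [0.4387, 0.3393, 0.2019]
ee_rot: [-3.141, 0.0, 3.062]
force: [1.0, 1.0, 0.2]
width: 0.057
[0.43865467 0.33926151 0.20191558] [-3.14093026e+00  3.80842992e-06  3.06160796e+00] 0.05700700130823551
t: 31.55
eef_pos: [0.4383, 0.3391, 0.2017]
ee_rot: [3.142, 0.0, 3.061]
force: [-0.3, 0.6, 0.4]
width: 0.0116
```

View pics/w16.png

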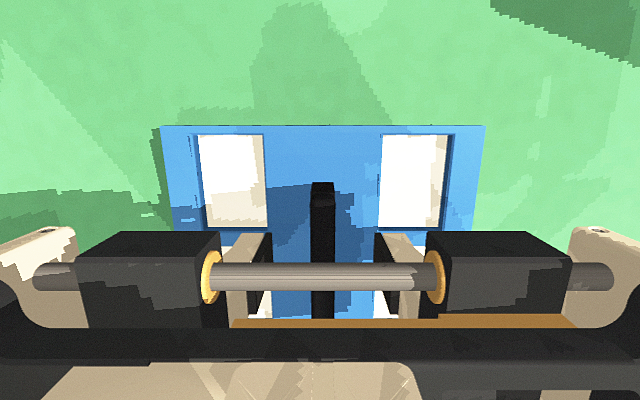

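```bash
python3 -m handwheel '[[0,0,0.5,0],[0,0,1.5,0],[0,0,3,0],[0,0,3.5,0],[0,-1,1.5,0],[0,-2.5,0,0],[0,-3,0,0],[0,-3,0,0],[0,-3.5,0,0],[1,-3.5,0,0.03],[1.5,-3.5,0,0.04],[2,-3.5,0,0.04],[2,-3,0,0.04],[1.5,-2,0,0.025],[1,-0.6,0,0],[0.4,0,0,0],[0,0,0,0],[0,0,0,0],[0,0,0,0],[0,0,0,0]]'
python3 - <<'E'
from m import *
s=arm.get_state();print(s['eef_pos'],s['ee_rot'],s['width'])
f=grab('wrist','w17'); g=grab('top','t17'); b=grab('scene','s17')
for n,f in (('wrist',f),('top',g),('scene',b)):
    P=np.nan_to_num(cloud(f),nan=-9); X,Y,Z=P[...,0],P[...,1],P[...,2]; H=hsv(f).astype(int)
    m=(H[...,0]>95)&(H[...,0]<120)&(H[...,1]>90)&(Z>.085)&(Z<.14)&(X>.4)&(X<.65)&(Y>-.1)&(Y<.2)
    q=P[m]; print(n,len(q)); 
    if len(q)>50: print(cv2.minAreaRect(q[:,:2].astype(np.float32)*1000),np.median(q[:,2]))
E
```

```text
t: 33.55
eef_pos: [0.5319, 0.0486, 0.3018]
ee_rot: [3.142, 0.0, -3.046]
force: [0.1, 0.2, -2.6]
width: 0.0117
[0.53194449 0.04863984 0.30180731] [ 3.14150083e+00  1.29142088e-04 -3.04572182e+00] 0.011687177963931449
wrist 20365
((526.8816528320312, 48.0792236328125), (121.6837387084961, 177.21853637695312), 5.420505523681641) 0.11273915323632405
top 718
((530.7822265625, 47.13788986206055), (132.1970672607422, 175.64295959472656), 5.948925971984863) 0.11379621639852172
scene 847
((532.1654663085938, 49.49899673461914), (135.70651245117188, 177.39511108398438), 5.310198783874512) 0.11242266445438187
```

View pics/w17.png

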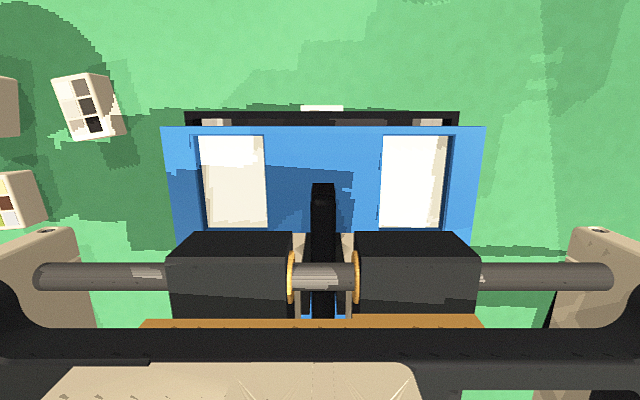

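View pics/s17.png

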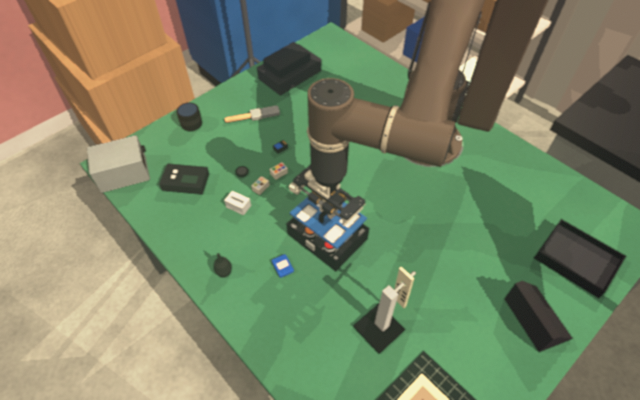

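```bash
python3 -m handwheel '[[0.05,-0.24,-1,0],[0,0,-2,0],[0,0,-1,0],[0,0,0,0],[0,0,0,0]]'
python3 -m handwheel '[[0,0,-0.3,0],[0,0,-0.3,0],[0,0,-0.3,0],[0,0,0,0]]'
```

```text
t: 34.2
eef_pos: [0.533, 0.0456, 0.2616]
ee_rot: [-3.141, -0.001, -3.047]
force: [-0.2, 0.7, -2.5]
width: 0.0116
t: 34.6
eef_pos: [0.5327, 0.0456, 0.2523]
ee_rot: [-3.142, -0.0, -3.047]
force: [-0.1, 0.6, -3.1]
width: 0.0117
```

```bash
python3 -m handwheel '[[0,0,-0.3,0],[0,0,-0.3,0],[0,0,-0.2,0],[0,0,-0.1,0],[0,0,0,0]]'
```

```text
t: 35.1
eef_pos: [0.5328, 0.0456, 0.2437]
ee_rot: [-3.142, -0.0, -3.047]
force: [-0.6, -0.1, -0.8]
width: 0.0119
```

```bash
python3 -m handwheel '[[0,0,-0.1,0],[0,0,0,0],[0,0,0,0]]'
python3 -m handwheel '[[0,0,0,0],[0,0,0,0],[0,0,0,0],[0,0,0,0]]' 0.5
python3 -m handwheel '[[0,0,1,0],[0,0,3,0],[0,0,4,0],[0,-1,4,0],[0,-3,2,0],[0,-4,0,0],[0,-4,0,0],[0,-4,0,0],[0,-3,0,0],[0,0,0,0],[0,0,0,0]]' 0.5
python3 - <<'E'
from m import *
s=arm.get_state();print(s['eef_pos'],s['ee_rot'],s['width'])
f=grab('wrist','w18'); g=grab('top','t18'); b=grab('scene','s18')
for n,f in (('wrist',f),('top',g),('scene',b)):
    P=np.nan_to_num(cloud(f),nan=-9); X,Y,Z=P[...,0],P[...,1],P[...,2]; H=hsv(f).astype(int)
    reg=(X>.4)&(X<.65)&(Y>-.1)&(Y<.2)
    m=reg&(H[...,0]>95)&(H[...,0]<120)&(H[...,1]>90)&(Z>.03)&(Z<.1)
    q=P[m]; print(n,len(q)); 
    if len(q)>50:
        print(cv2.minAreaRect(q[:,:2].astype(np.float32)*1000),np.median(q[:,2]))
        A=np.c_[q[:,:2]-[.5327,.046],np.ones(len(q))]; print('plane',np.linalg.lstsq(A,q[:,2],rcond=None)[0])
    h=reg&(Z>.083)&(Z<.1); 
    if h.sum()>20: print('handle',P[h].mean(0),h.sum(), cv2.minAreaRect(P[h][:,:2].astype(np.float32)*1000))
    for i,mm,a,c in blobs(f,0,reg&(H[...,1]<60)&(H[...,2]>110)&(Z>.042)&(Z<.053),60): print('pocket',a,plane(f,*c,.048).round(4),np.median(Z[mm]).round(4))
E
```

```text
t: 35.4
eef_pos: [0.5327, 0.0456, 0.2437]
ee_rot: [-3.142, 0.0, -3.046]
force: [-5.3, -0.0, 9.0]
width: 0.0119
t: 35.8
eef_pos: [0.533, 0.0457, 0.2426]
ee_rot: [3.142, 0.0, -3.047]
force: [-0.4, -0.2, -0.7]
width: 0.038
t: 36.9
eef_pos: [0.5326, -0.1451, 0.3831]
ee_rot: [3.142, 0.0, -3.049]
force: [0.4, 0.9, 0.0]
width: 0.0437
[ 0.53261432 -0.14506294  0.38310134] [ 3.14154140e+00  2.68433074e-04 -3.04867372e+00] 0.043740353425634246
wrist 9760
((530.6740112304688, 45.25495910644531), (135.1361846923828, 192.74440002441406), 4.271790504455566) 0.05465042681694039
plane [ 8.87599670e-05 -5.06042412e-03  5.45751656e-02]
handle [0.52792597 0.04266305 0.08933959] 1034 ((530.8026123046875, 44.58372497558594), (65.2620849609375, 13.282112121582031), 5.557255744934082)
pocket 1790 [ 0.5048 -0.0083  0.048 ] 0.0468
pocket 1694 [0.4946 0.0959 0.048 ] 0.0468
pocket 787 [ 0.5579 -0.0033  0.048 ] 0.0468
pocket 1347 [0.5599 0.1027 0.048 ] 0.0468
top 54
((482.2649230957031, -38.79444885253906), (15.804741859436035, 25.489221572875977), 9.684130668640137) 0.05613583056458023
plane [-0.18921959  0.06385811  0.05128992]
scene 1312
((532.8499145507812, 44.00938415527344), (143.9926300048828, 181.55116271972656), 5.11271333694458) 0.05424505248989067
plane [ 0.00608854 -0.0010458   0.05453241]
handle [0.53546949 0.04722515 0.08991868] 97 ((534.6424560546875, 45.69612503051758), (70.23670959472656, 14.474934577941895), 5.522982120513916)
pocket 178 [ 0.5035 -0.0115  0.048 ] 0.0468
pocket 193 [ 0.5685 -0.0048  0.048 ] 0.0466
pocket 199 [0.4934 0.0922 0.048 ] 0.047
pocket 207 [0.5597 0.0991 0.048 ] 0.0465
```

View pics/w18.png

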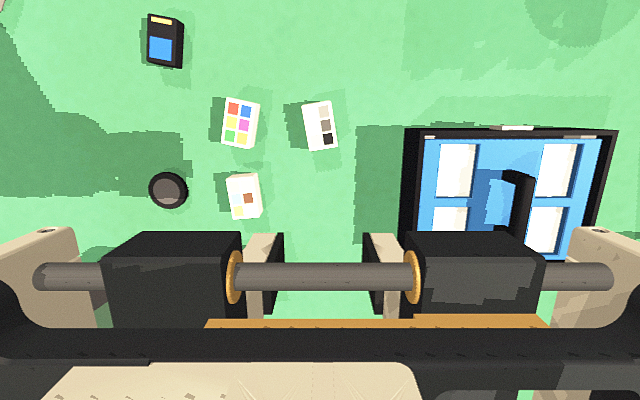

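View pics/t18.png

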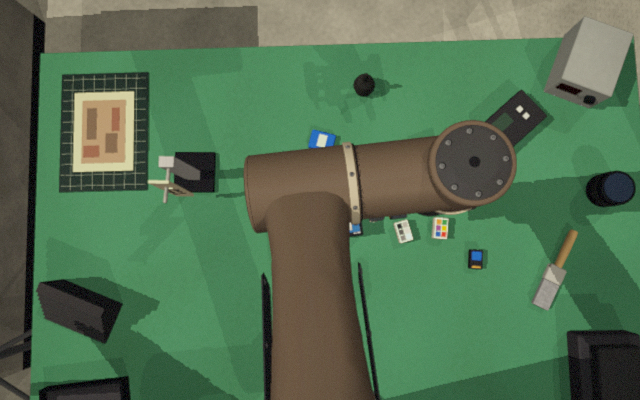

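```bash
cat >> m.py <<'E'
def targets(f,zt=.026,lo=.0215,hi=.031,reg=None):
    P=np.nan_to_num(cloud(f),nan=-9); X,Y,Z=P[...,0],P[...,1],P[...,2]
    m=(Z>lo)&(Z<hi)
    if reg is not None: m&=(X>reg[0])&(X<reg[1])&(Y>reg[2])&(Y<reg[3])
    H=hsv(f)
    for i,mm,a,c in blobs(f,0,m,80):
        v,u=np.nonzero(mm)
        q=np.array([plane(f,uu,vv,zt-.0)[:2] for uu,vv in zip(u,v)],np.float32)*1000
        rc=cv2.minAreaRect(q); print(a,c.round(0),'c',np.round(rc[0],1),'size',np.round(rc[1],1),'ang',round(rc[2],1),'z',np.median(Z[mm]).round(4),'bright',np.median(H[...,2][mm]))
E
python3 - <<'E'
from m import *
targets(grab('wrist'))
print(); targets(grab('top'),reg=(.38,.65,-.4,-.1))
print(); targets(grab('scene'),reg=(.38,.65,-.4,-.1))
E
```

```text
1410 [236. 122.] c [ 479.1 -241.8] size [32.1 49.6] ang 83.0 z 0.0249 bright 255.0
1387 [318. 125.] c [ 473.9 -154.5] size [49.4 31.7] ang 14.7 z 0.0249 bright 255.0
281 [405. 186.] c [537.  -49.4] size [138.5   3.3] ang 5.6 z 0.0264 bright 21.0
1156 [241. 197.] c [ 561.7 -235.3] size [49.8 32.2] ang 10.4 z 0.0249 bright 255.0

282 [441. 228.] c [ 478.5 -243.7] size [32.4 49.9] ang 83.4 z 0.0258 bright 207.0
275 [404. 231.] c [ 473.1 -155.6] size [49.3 32. ] ang 13.9 z 0.0259 bright 201.0

99 [278. 169.] c [ 483.  -239.4] size [35.  50.6] ang 81.0 z 0.0248 bright 233.0
107 [260. 183.] c [ 564.7 -232.5] size [49.9 34.3] ang 7.1 z 0.0246 bright 233.0
112 [297. 183.] c [ 477.6 -151.1] size [51.3 33.9] ang 14.5 z 0.0249 bright 224.0
```

```bash
python3 -m handwheel '[[-2,-0.4,-1,0.06],[-3,-0.54,-2,0.06],[-0.87,0,-3,0.044],[0,0,-4,0],[0,0,-4,0],[0,0,-3,0],[0,0,-1.5,0],[0,0,-0.7,0],[0,0,0,0],[0,0,0,0]]' 0.4 25
python3 - <<'E'
from m import *
grab('wrist','w19'); s=arm.get_state();print(s['eef_pos'],s['ee_rot'],s['width'])
E
```

```text
t: 38.2
eef_pos: [0.4747, -0.1536, 0.1914]
ee_rot: [-3.141, 0.001, -2.882]
force: [-0.3, 0.0, 0.0]
width: 0.0525
[ 0.47473249 -0.15358592  0.19169834] [-3.14109739e+00  1.76828190e-03 -2.88218129e+00] 0.05249354876904342
```

View pics/w19.png

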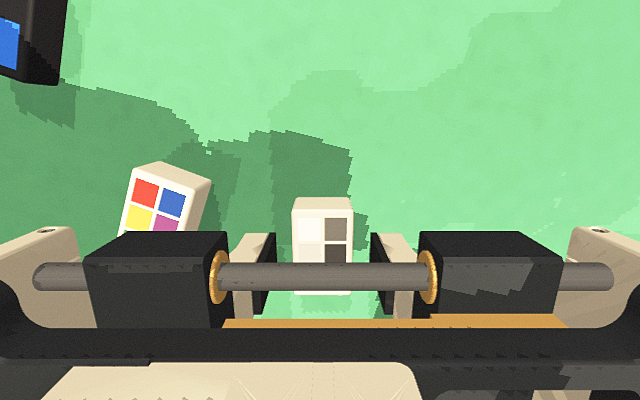

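```bash
python3 -m handwheel '[[0,0,0,0],[0,0,0,0],[0,0,0,0],[0,0,0,0],[0,0,0,0]]' 1 25
python3 -m handwheel '[[0,0,0.5,0],[0,0,2,0],[0,0,4,0],[0,0.5,3,0],[0.5,2.5,0.5,-0.05],[0.8,3.5,0,-0.05],[0.8,3.5,0,-0.065],[0.7,3,0,0],[0.32,1.43,0,0],[0,0,0,0],[0,0,0,0],[0,0,0,0]]'
python3 - <<'E'
from m import *
f=grab('wrist','w20'); s=arm.get_state();print(s['eef_pos'],s['ee_rot'],s['width'])
E
```

```text
t: 38.75
eef_pos: [0.4743, -0.1538, 0.1911]
ee_rot: [-3.141, 0.001, -2.883]
force: [-0.8, 0.9, 6.5]
width: 0.0319
t: 39.95
eef_pos: [0.505, -0.0103, 0.2905]
ee_rot: [-3.141, -0.001, -3.048]
force: [0.0, -1.4, -0.8]
width: 0.0315
[ 0.50498363 -0.01038509  0.29055742] [-3.14150230e+00 -4.89918048e-04 -3.04884524e+00] 0.03157199578496007
```

View pics/w20.png

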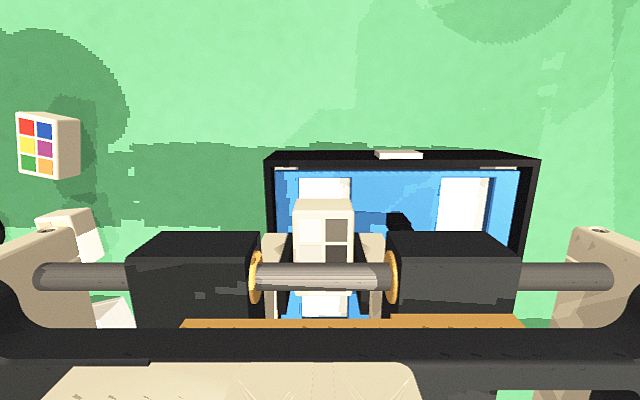

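```bash
python3 -m handwheel '[[0.05,0.08,-1,0],[0,0,-2,0],[0,0,-1,0],[0,0,-0.6,0],[0,0,-0.4,0],[0,0,0,0],[0,0,0,0]]'
```

```text
t: 40.7
eef_pos: [0.506, -0.0086, 0.241]
ee_rot: [3.142, 0.001, -3.048]
force: [-0.1, -0.0, -1.1]
width: 0.0318
```

```bash
python3 -m handwheel '[[0,-0.03,-0.15,0],[0,0,0,0],[0,0,0,0]]'
python3 -m handwheel '[[0,0,0,0],[0,0,0,0],[0,0,0,0]]' 0.55
python3 -m handwheel '[[0,0,1,0],[0,0,3,0],[0,-0.5,4,0],[-0.2,-3,3,0],[-0.4,-4,2,0],[-0.5,-4.5,1,0],[-0.5,-4.5,0,0],[-0.5,-4,0,0],[-0.4,-2.8,0,0],[0,0,0,0],[0,0,0,0]]' 0.55
python3 - <<'E'
from m import *
s=arm.get_state();print(s['eef_pos'],s['ee_rot'],s['width'])
f=grab('wrist','w21');targets(f)
targets(f,.074,.068,.08)
g=grab('scene','s21'); targets(g,.074,.068,.08,(.44,.62,-.06,.16))
grab('top','t21')
E
```

```text
t: 41.0
eef_pos: [0.5059, -0.009, 0.2394]
ee_rot: [3.141, 0.0, -3.048]
force: [0.5, 0.4, -1.2]
width: 0.0318
t: 41.3
eef_pos: [0.5059, -0.009, 0.2393]
ee_rot: [3.142, 0.0, -3.048]
force: [-0.0, 0.7, 0.7]
width: 0.0391
t: 42.4
eef_pos: [0.4805, -0.2426, 0.3796]
ee_rot: [-3.142, 0.0, -3.05]
force: [-0.7, 1.7, -0.6]
width: 0.0392
[ 0.48047562 -0.2425911   0.37963427] [-3.14157012e+00  3.18204956e-04 -3.04964673e+00] 0.0391539206599484
1231 [323. 179.] c [ 478.6 -243.1] size [31.7 49.7] ang 83.1 z 0.0249 bright 255.0
368 [503. 198.] c [490.5 -12.2] size [55.3 89.6] ang 5.9 z 0.0265 bright 21.0
302 [  7. 219.] c [ 561.6 -603.1] size [14.7 55.7] ang 83.6 z 0.0251 bright 21.0
922 [322. 245.] c [ 559.2 -237. ] size [45.8 31.6] ang 10.2 z 0.025 bright 255.0
232 [319. 305.] c [ 641.4 -234.1] size [ 9.  66.2] ang 16.9 z 0.0262 bright 209.0
1564 [548. 233.] c [504.2 -12.9] size [50.8 34.7] ang 5.3 z 0.0728 bright 255.0
149 [321. 206.] c [508.1  -6.8] size [50.9 32.4] ang 7.5 z 0.072 bright 229.0
```

View pics/w21.png

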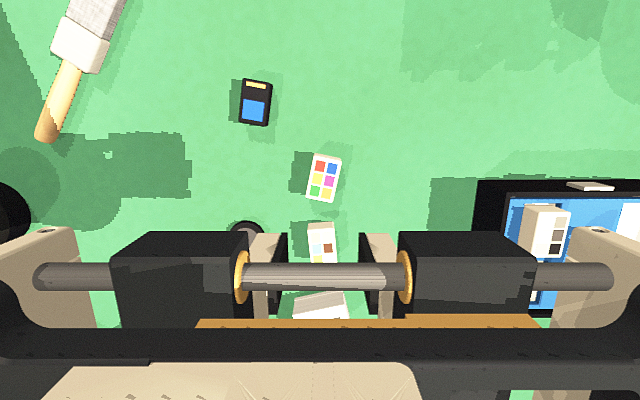

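View pics/s21.png

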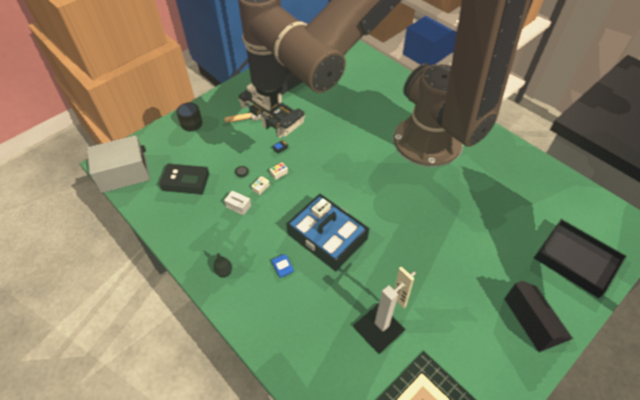

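```bash
python3 -m handwheel '[[-0.17,-0.03,-2,-0.1],[0,0,-4,-0.114],[0,0,-4,0],[0,0,-4,0],[0,0,-3,0],[0,0,-1.2,0],[0,0,-0.6,0],[0,0,0,0],[0,0,0,0]]' 0.4 25
python3 -m handwheel '[[0,0,0,0],[0,0,0,0],[0,0,0,0],[0,0,0,0],[0,0,0,0]]' 1 25
```

```text
t: 43.45
eef_pos: [0.4799, -0.2422, 0.1925]
ee_rot: [-3.141, 0.002, 3.022]
force: [-0.8, -0.3, 0.8]
width: 0.0527
t: 43.95
eef_pos: [0.4793, -0.2423, 0.1918]
ee_rot: [-3.141, 0.001, 3.022]
force: [-1.2, 0.3, 6.9]
width: 0.032
```

```bash
python3 -m handwheel '[[0,0,0.5,0],[0,0,2,0],[0,0,4,0],[0,0.5,3,0],[1,2.5,0.5,0.05],[1.5,4,0,0.05],[1.5,4.5,0,0.05],[1.5,4.5,0,0.064],[1.5,4,0,0],[1.3,2.5,0,0],[0.9,1.4,0,0],[0,0,0,0],[0,0,0,0],[0,0,0,0],[0,0,0,0]]'
```

```text
t: 45.45
eef_pos: [0.5707, -0.0043, 0.2912]
ee_rot: [-3.142, -0.0, -3.049]
force: [-0.6, -0.2, -0.9]
width: 0.0313
```

```bash
python3 -m handwheel '[[0.05,0.07,-1,0],[0,0,-2,0],[0,0,-1,0],[0,0,-0.7,0],[0,0,-0.4,0],[0,0,0,0],[0,0,0,0]]'
python3 -m handwheel '[[0,0,-0.1,0],[0,0,0,0],[0,0,0,0]]'
```

```text
t: 46.15
eef_pos: [0.5718, -0.0025, 0.2404]
ee_rot: [3.142, 0.001, -3.048]
force: [-0.3, 0.2, 0.7]
width: 0.0318
t: 46.45
eef_pos: [0.5719, -0.0025, 0.2398]
ee_rot: [3.142, 0.001, -3.048]
force: [-0.5, 0.1, 4.2]
width: 0.0319
```

```bash
python3 -m handwheel '[[0,0,0,0],[0,0,0,0],[0,0,0,0]]' 0.55
python3 -m handwheel '[[0,0,1,0],[0,0,3,0],[0,-0.5,4,0],[0,-3,3,0],[-0.2,-4,2,0],[-0.2,-4.5,1,0],[-0.2,-4.5,0,0],[-0.2,-4,0,0],[-0.2,-2.8,0,0],[0,0,0,0],[0,0,0,0]]' 0.55
python3 - <<'E'
from m import *
s=arm.get_state();print(s['eef_pos'],s['ee_rot'],s['width'])
f=grab('wrist','w22');targets(f)
targets(f,.074,.068,.08)
g=grab('scene','s22'); targets(g,.074,.068,.08,(.44,.62,-.06,.16))
E
```

```text
t: 46.75
eef_pos: [0.5715, -0.0026, 0.2389]
ee_rot: [-3.142, -0.0, -3.048]
force: [-0.5, 0.7, 0.1]
width: 0.0391
t: 47.85
eef_pos: [0.5613, -0.2363, 0.3795]
ee_rot: [3.142, 0.0, -3.05]
force: [1.2, 0.2, -0.2]
width: 0.0394
[ 0.56132261 -0.23626827  0.37949711] [ 3.14151116e+00  1.00423927e-04 -3.04955330e+00] 0.03937118571022957
593 [493. 169.] c [535.8 -49.3] size [134.9   6.9] ang 5.5 z 0.0265 bright 21.0
1220 [323. 181.] c [ 562.2 -236.4] size [49.7 31.6] ang 10.2 z 0.025 bright 255.0
178 [319. 246.] c [ 641.2 -234.1] size [ 5.8 65.7] ang 17.9 z 0.0261 bright 217.0
1939 [567. 154.] c [505.5 -13.1] size [48.5 35.5] ang 5.2 z 0.0729 bright 255.0
170 [620. 157.] c [505.4  40.9] size [20.9 15.3] ang 88.3 z 0.0746 bright 20.5
1628 [553. 221.] c [571.   -6.5] size [49.5 34.9] ang 5.2 z 0.0728 bright 255.0
157 [604. 216.] c [557.1  42.2] size [24.9 12.5] ang 1.8 z 0.075 bright 22.0
143 [320. 207.] c [508.1  -6.7] size [51.  32.5] ang 7.9 z 0.0726 bright 228.0
159 [305. 221.] c [ 5.752e+02 -2.000e-01] size [51.  33.3] ang 5.1 z 0.0725 bright 233.0
```

View pics/w22.png

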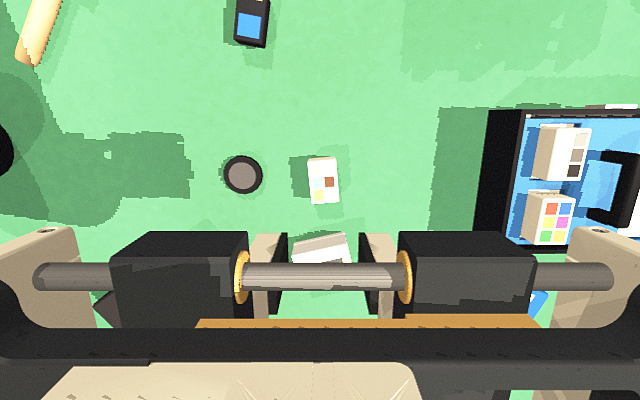

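```bash
python3 -m handwheel '[[0.05,0,-2,0.088],[0,0,-4,0],[0,0,-4,0],[0,0,-4,0],[0,0,-3,0],[0,0,-1.2,0],[0,0,-0.6,0],[0,0,0,0],[0,0,0,0]]' 0.4 25
python3 -m handwheel '[[0,0,0,0],[0,0,0,0],[0,0,0,0],[0,0,0,0],[0,0,0,0]]' 1 25
```

```text
t: 48.85
eef_pos: [0.563, -0.2355, 0.1928]
ee_rot: [-3.141, 0.002, -2.959]
force: [0.2, -0.0, -0.0]
width: 0.0524
t: 49.35
eef_pos: [0.5623, -0.2356, 0.1918]
ee_rot: [-3.141, 0.001, -2.96]
force: [-0.7, 0.8, 5.8]
width: 0.032
```

```bash
python3 -m handwheel '[[0,0,0.5,0],[0,0,2,0],[0,0,4,0],[0,0.5,4,0],[0,2.5,2,-0.04],[0,4,0.5,-0.048],[0,4.5,0,0],[0,4.5,0,0],[0,4.5,0,0],[0,4.5,0,0],[0,4,0,0],[-0.1,3,0,0],[0,1.55,0,0],[0,0,0,0],[0,0,0,0],[0,0,0,0],[0,0,0,0]]'
```

```text
t: 51.05
eef_pos: [0.5611, 0.0988, 0.3211]
ee_rot: [-3.141, -0.0, -3.049]
force: [-0.4, -0.1, -0.4]
width: 0.0317
```

```bash
python3 -m handwheel '[[0,0.12,-1,0],[0,0,-3,0],[0,0,-2,0],[0,0,-1,0],[0,0,-0.7,0],[0,0,-0.4,0],[0,0,0,0],[0,0,0,0]]'
python3 -m handwheel '[[0,0,-0.1,0],[0,0,0,0],[0,0,0,0]]'
```

```text
t: 51.85
eef_pos: [0.5614, 0.1012, 0.2408]
ee_rot: [3.141, 0.001, -3.048]
force: [0.2, 0.2, -0.5]
width: 0.0316
t: 52.15
eef_pos: [0.5614, 0.1013, 0.2398]
ee_rot: [3.141, 0.001, -3.048]
force: [-1.3, 1.5, 2.6]
width: 0.032
```

```bash
python3 -m handwheel '[[0,0,0,0],[0,0,0,0],[0,0,0,0]]' 0.55
python3 -m handwheel '[[0,0,1,0],[0,0,3,0],[0,0,4,0],[0,0,4,0],[0,-3,3,0],[-1,-4,1,0],[-1,-4,0,0],[-1,-4.5,0,0],[-1,-4.5,0,0],[-1,-4.5,0,0],[-1,-4.5,0,0],[-1,-4.5,0,0],[-1,-4.5,0,0],[-1,-4.5,0,0],[-1,-4.5,0,0],[0,-3,0,0],[0,0,0,0],[0,0,0,0]]' 0.3
python3 - <<'E'
from m import *
s=arm.get_state();print(s['t'],s['eef_pos'])
a=grab('top','t23');g=grab('scene','s23')
for f in (a,g): targets(f,.074,.068,.08,(.44,.62,-.06,.16)); print()
im=cv2.resize(a['image'][110:310,140:520],None,fx=2.1,fy=2.1,interpolation=cv2.INTER_CUBIC); cv2.imwrite('pics/t23c.png',im[:,:,::-1])
im=cv2.resize(g['image'][130:360,200:470],None,fx=2.6,fy=2.6,interpolation=cv2.INTER_CUBIC); cv2.imwrite('pics/s23c.png',im[:,:,::-1])
E
```

```text
t: 52.45
eef_pos: [0.561, 0.1011, 0.2391]
ee_rot: [-3.142, -0.0, -3.048]
force: [-0.5, 0.7, -0.7]
width: 0.0395
t: 54.25
eef_pos: [0.4607, -0.3995, 0.3992]
ee_rot: [3.141, -0.0, -3.05]
force: [0.1, 0.5, -0.3]
width: 0.0617
54.25 [ 0.46067585 -0.39946441  0.39923854]
297 [339. 190.] c [570.8  -4.1] size [49.9 31.9] ang 5.5 z 0.0738 bright 204.0
299 [294. 195.] c [560.8  99.4] size [50.  31.8] ang 5.4 z 0.074 bright 202.0
303 [343. 218.] c [504.3 -10.6] size [49.6 31.8] ang 5.7 z 0.074 bright 197.0

148 [320. 206.] c [508.2  -6.8] size [51.1 32.4] ang 7.5 z 0.0725 bright 223.5
159 [305. 220.] c [574.2  -1. ] size [50.1 33.7] ang 7.5 z 0.0728 bright 231.0
173 [333. 241.] c [564.  103.9] size [49.8 32.1] ang 6.2 z 0.072 bright 235.0
```

View pics/t23c.png

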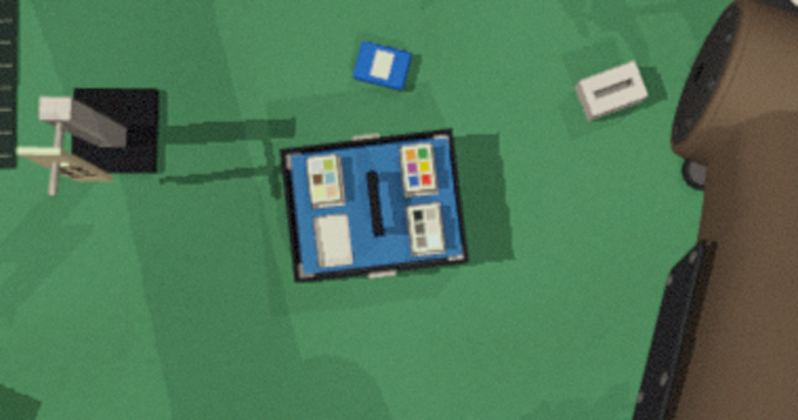

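View pics/s23c.png

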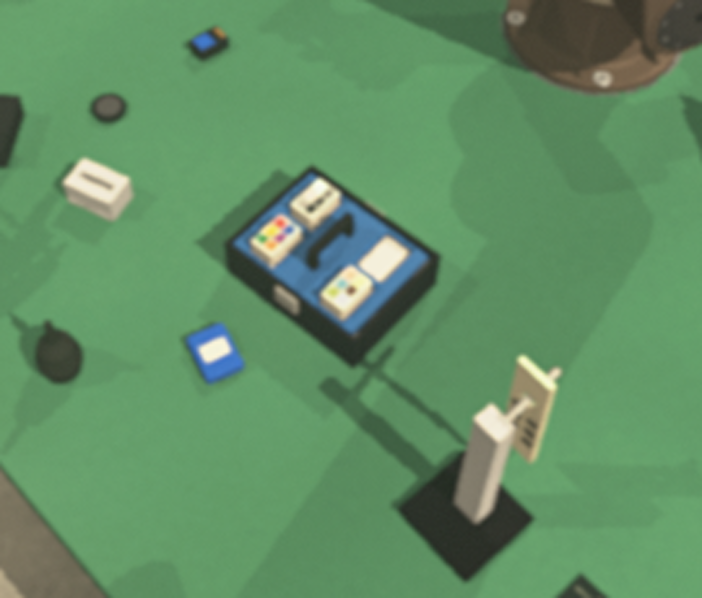

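```bash
python3 -c "
from station import arm
s=arm.get_state();print(s['t'],s['qd'].round(3));arm.job_done()"
```

```text
54.35 [ 0.014 -0.007 -0.003  0.002  0.002  0.003]
the job is handed in; nothing more can be done
```

The job is done and handed in at about 54 s.

- **Scale bar:** it hangs by its eye on the stand's peg.
- **Canisters:** only three were there (orange, green, red). Each stands upright in its own foam well, and the fourth well is empty. I did not measure the red canister's height after release. The overhead picture showed it in its well, and the tray seated flat over all three.
- **Tray:** it sits flat on the posts. Its frame read about 54.5 mm above the bench, against the 56 mm expected.
- **Targets:** all three (grey, colour, pastel) lie patches up in tray pockets. Their tops read 74 mm from the top camera, as expected, and their angle matches the case to within half a degree.

The scene and wrist cameras read 1–2 mm lower than the top camera in height, and the scene camera 3–5 mm off it sideways. The frame and target heights fit this offset.

The card case, battery and lens cap looked untouched in the last pictures, and nothing showed signs of being knocked during the run. No check failed.

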